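Snap a power board onto its standoffs

ROBOT

A 6-joint arm with a two-finger parallel gripper is mounted at the origin on the work surface. World frame = base frame: x ahead of the robot, y to its left, z up, the work surface at z = 0. Lengths are in mm, angles in rad, forces in N, time in s.
With the tool pointing down it reaches from about 325 to 875 mm from the base axis. Payload 4.4 kg.
Tool frame: the origin (TCP) lies midway between the tips of the shut fingers; the grasp point (between the pads) lies 19 mm behind it; z points along the fingers, y is the line along which they close (so a half turn about z gives the same grasp; the last joint's range is limited). The gripper opens to 85 mm and grips with 20 to 120 N. Pads are 22 mm wide; open, the fingers measure 114 mm over their backs; the gripper's body (76 mm by 85 mm) begins 54 mm behind the grasp point. The pads swing forward as they close: fully open they stand 13 mm farther back than shut.
Start: joints at [1.052, 0.207, 1.542, -0, 1.393, -0.15], TCP at [206.758, 536.543, 201.282] pointing down, gripper open.
Joint ranges: [-2.73, 2.73], [-0.86, 2.22], [0.23, 2.46], [-1.11, 4.25], [0.08, 2.63], [-2.82, 2.82]. Speed limits (rad/s): [2.79, 2.79, 3.14, 3.14, 3.14, 3.14].

INTERFACE

Orientations are given as a 3x3 rotation matrix whose columns are the frame's x, y, z axes.
In Python, from station import robot gives the robot as it stands.
- The arm moves only by the tool jog_arm, never from a script. Its argument "moves" is a list of rows, each a list of 6 numbers: the shift along the tool's x, y, z in mm, then the turn, a rotation vector about the tool's x, y, z in rad. A call has 1 to 12 rows; each row shifts and turns the commanded pose from where the row before left it, along the tool's axes as they then stand; what a row does not reach is not made up. A row lasts 1/12 s, in which the tool goes at most 41.7 mm and 7.16 degrees, less where a joint would pass 70% of its speed; a pose out of reach is approached as far as the arm can. A call with a gripper value outside its range is refused whole. "fingers" is the finger opening in mm, from 0 to 85.4, set as the call begins (left out, the last holds). The fingers move at their own pace and stop on an object; "newtons" is the grip in N (left out, the last holds). Time passes only in rows, so rows that do not move let the fingers close. It gives the time, the measured TCP pose, the force, the opening and the grip force at its end, in the units of the state.
- robot.get_obs(): the state, without advancing time (a new reading comes with each control period).
- robot.snapshot(name): name is "side" or "top" or "wrist"; returns the picture (400x640x3 uint8, red, green, blue); there is no depth.
- robot.camera_params(name): a dict with "K" (3x3 intrinsics, pixels), "cam_to_world" (4x4, takes a point from camera to world coordinates). Camera axes: x right, y down, z forward; pixel columns grow to the right and rows downward; lengths in mm; the calibration is good to about 2 mm. The wrist camera is an equidistant fisheye: a pixel r from the principal point sees the ray r / f radians off the axis. A picture is of the moment at which its call begins: read the wrist's pose just before it. camera_params takes no time and is no camera call; for the wrist camera it gives the pose at the moment of the call.
- robot.finish_job(): hands the job in; it is judged then, once.
The state is a dict: "clock": time; "joint_positions": joint angles; "joint_velocities": joint speeds; "effort": joint torques, N m; "tcp_pos": TCP position; "eef_rot": TCP orientation; "force": force on the tool from outside, world axes, zero at the start; "ft_torque": the same for the moment, N m; "width": finger opening in mm; "gripper_force": force on a finger pad.
Only numpy, scipy, OpenCV 4.12 (cv2) and the standard library are available. Lean on these libraries where they do the work, as an engineer would, in place of code of your own. Each camera call takes 0.05 s, during which the arm holds its last target. There are 200 camera calls.

TASK

Take the green power board off the blue mat, set it over the four white barbed standoffs of the steel tray with its yellow-marked end at the tray's yellow mark, and press it down firmly but without forcing it until every post has clicked through and the board sits fully home on all four. Then let go of it. Leave the other things on the bench alone.

Things in the scene. Friction and masses are not known exactly. Their poses are not given: they have to be found in the camera images.
- board: the green power board, 100 (its x) x 130 (its y) x 3 mm, 0.15 to 0.3 kg, face up on the blue mat (2 mm thick). Origin: centre of the underside, z up. Yellow bar along its +y end. Finned heat sink at its centre, 34 (x) x 46 (y), top 37 mm above the underside: grip it across x (fingers are clear within |y| 10 mm). Blue terminal block at the +x edge, 13 mm high; black capacitors up to 18 mm high
- tray: open steel tray, 150 (x) x 180 (y) mm, 10 mm rim, level, its underside 15 to 35 mm above the bench on telescopic feet. The feet stick, but under a push of about 4 to 9 N the tray sinks straight down by an unknown 2 to 12 mm, stays there and bears hard. Origin: centre of the underside, z up. Yellow bar on the floor at the +y end; the fitted board has the tray's x and y directions
- press_a (a point): white disc, 16 mm wide, on the board's top face (3 mm above the underside) at x 0, y +49 mm of the board, between the yellow end's holes: a place to press. Free of parts 17 mm either way along x, 8 mm along y; post heads stand 9 mm above the seated board, 38 mm off along x. One press here seats both posts of this end: 12 to 20 N until they snap
- press_b (a point): the same white disc at the plain end, x 0, y -49 mm of the board; the nearest posts are 30 mm off along x. Press one end, then the other; all four posts at once would take twice the force
- seats: the 15 mm wide shoulders of the tray's four white barbed standoffs, their flat tops 14 mm above its underside, on which the fitted board's underside rests; one body at the tray's origin with the tray's axes. The board cracks if it is driven against them with more than 35 N in all
- hole1 (a point): centre of the board's hole 1 (yellow-mark end, +x side), at the underside. All holes are square, 9 mm wide. Holes 1 and 2 lie at x +38 and -38, y +53 mm of the board, holes 3 and 4 at x +30 and -30, y -53 mm: it fits only one way round
- hole2 (a point): centre of the board's hole 2 (yellow-mark end, -x side), at the underside
- hole3 (a point): centre of the board's hole 3 (plain end, +x side), at the underside
- hole4 (a point): centre of the board's hole 4 (plain end, -x side), at the underside
- post1 (a point): centre of the shoulder top of the standoff that takes hole 1; axes as the tray's (posts lie in the tray at the x, y that the holes have in the board). Above the shoulder: an 8 mm core, and two spring barbs that stick out along y to 12 mm overall, their flat undersides 4 mm over the shoulder; the head tapers to 3 mm at the tip, 12 mm over the shoulder
- post2 (a point): centre of the shoulder top of the standoff that takes hole 2; axes as the tray's. A board laid on loosely hangs on the barbs, underside about 7 mm over the shoulders. Pushed down (6 to 10 N a post, over 6 mm) the barbs spring in, then snap out over the board once its underside is within 1 mm of the shoulder. There the stop is hard: the force rises steeply
- post3 (a point): centre of the shoulder top of the standoff that takes hole 3; axes as the tray's
- post4 (a point): centre of the shoulder top of the standoff that takes hole 4; axes as the tray's
- screwdriver: red-handled screwdriver, 180 mm long, lying on the bench; origin under its middle. Leave alone.
- toner: black toner cartridge 70 x 265 x 45 mm with a blue end, lying on the bench; origin under its middle. Leave alone.
- gear: small white plastic gear, 48 mm across, 22 mm high; origin under its centre. Leave alone.
- cup: orange screw cup, 64 mm across, 45 mm high; origin under its centre. Leave alone.
Things that resemble listed ones, but are neither listed nor needed, are in the scene too. There is more than one size of the board; the one meant has the size given above.

How it is judged:
By the outcome, as a careful person would: the job done as asked, in the order asked, and still so for the second after the job is handed in, with the robot touching nothing.
It also fails if it takes over 54 s, if anything falls off the work surface, if the arm or the gripper's body presses on something with over 40 N, if the wrist force passes 120 N, or if a joint passes its speed limit or range.

## Working session

There is one attempt and no reset: what is moved stays moved. The work goes in short steps, Python scripts to look and compute and a tool call to move; the robot and the scene stay as the last step left them, time stands still between calls to the robot, and variables do not carry over. Pictures are saved under pics/ and viewed, at most 10 in all, crops included, and the job is handed in when it is done.

Besides the shell and the picture viewer there is one more tool, called after "Emit:" as name(argument=value, ...) on one line, values as JSON. jog_arm: Moves the arm, as the interface text tells. Its arguments: {"type":"object","properties":{"moves":{"type":"array"},"fingers":{"type":"number"},"newtons":{"type":"number"}},"required":["moves"]}

```bash
mkdir -p pics
python3 - <<'E'
from station import robot
import cv2,numpy as np
o=robot.get_obs();print(o['clock'],o['tcp_pos'],o['eef_rot'],o['force'],o['width'])
for n in ['top','side']:
    im=robot.snapshot(n);cv2.imwrite(f'pics/{n}0.png',im[:,:,::-1]);p=robot.camera_params(n);print(n,np.round(p['K'],1).tolist(),np.round(p['cam_to_world'],3).tolist())
E
```

```text
0.0 [206.32569166 535.80160623 200.09423197] [[-9.33119497e-01  3.59564501e-01 -1.17201554e-03]
 [ 3.59566228e-01  9.33117353e-01 -2.03322254e-03]
 [ 3.62553393e-04 -2.31865681e-03 -9.99997246e-01]] [-0.23478495  1.04494801  0.19427108] 85.70186894407459
top [[481.2, 0.0, 318.9], [0.0, 481.2, 195.9], [0.0, 0.0, 1.0]] [[-0.021, -0.994, 0.105, 358.98], [-1.0, 0.021, 0.001, -6.13], [-0.003, -0.105, -0.994, 1205.447], [0.0, 0.0, 0.0, 1.0]]
side [[443.7, 0.0, 322.1], [0.0, 443.7, 202.4], [0.0, 0.0, 1.0]] [[0.993, -0.06, 0.098, 357.609], [-0.115, -0.612, 0.783, -882.409], [0.013, -0.789, -0.615, 758.478], [0.0, 0.0, 0.0, 1.0]]
```

View pics/top0.png

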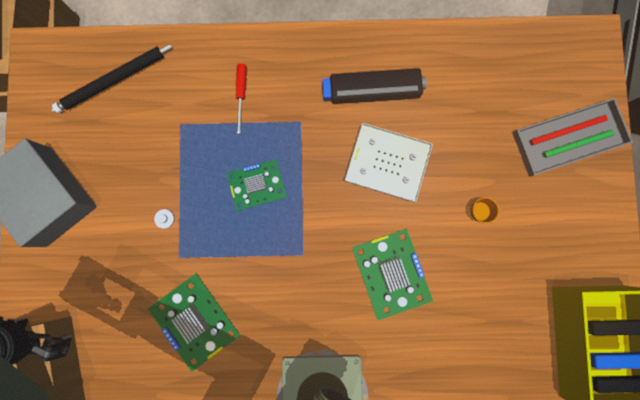

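View pics/side0.png

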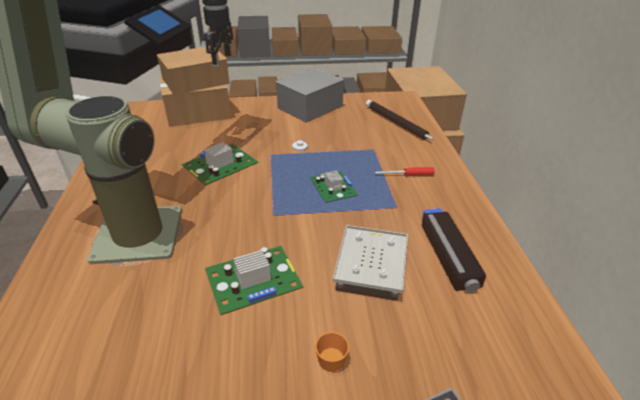

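The board on the mat at top (257,185) is about 52 x 42 px, or 130 x 105 mm. The ones at (395,274) and (193,322) are clearly larger and lie off the mat. Next I'll crop the mat board and the tray to confirm and measure.

```bash
cat > h.py <<'E'
from station import robot
import cv2,numpy as np
def ray(n,uv,P=None):
    P=P or robot.camera_params(n);K=P['K'];T=np.array(P['cam_to_world'])
    x=(uv[0]-K[0][2])/K[0][0];y=(uv[1]-K[1][2])/K[1][1]
    if n=='wrist':
        r=np.hypot(x,y)+1e-12;d=np.array([x/r*np.sin(r),y/r*np.sin(r),np.cos(r)])
    else: d=np.array([x,y,1.])
    d=T[:3,:3]@d;return T[:3,3],d/np.linalg.norm(d)
def plane(n,uv,z,P=None):
    o,d=ray(n,uv,P);return o+d*(z-o[2])/d[2]
def tri(rs):
    A=0;b=0;e=[]
    for o,d in rs:
        M=np.eye(3)-np.outer(d,d);A=A+M;b=b+M@o
    p=np.linalg.solve(A,b)
    return p,[np.linalg.norm((np.eye(3)-np.outer(d,d))@(p-o)) for o,d in rs]
E
python3 - <<'E'
from h import *
im=cv2.imread('pics/top0.png')
a=cv2.resize(im[150:220,220:300],None,fx=8,fy=8,interpolation=2)[:, :]
t=cv2.resize(im[115:210,335:445],None,fx=6,fy=6,interpolation=2)
s=cv2.imread('pics/side0.png')
b=cv2.resize(s[160:210,300:370],None,fx=5,fy=5,interpolation=2)
c=cv2.resize(s[220:300,325:420],None,fx=4,fy=4,interpolation=2)
W=np.zeros((600,800,3),np.uint8)
def put(x,y,i): W[y:y+i.shape[0],x:x+i.shape[1]]=i[:600-y,:800-x]
a=cv2.resize(a,(400,350));t=cv2.resize(t,(390,337));b=cv2.resize(b,(350,250));put(0,0,a);put(405,0,t);put(0,350,b);c=cv2.resize(c,(297,250));put(405,350,c)
cv2.imwrite('pics/crop.png',W)
hsv=cv2.cvtColor(im,cv2.COLOR_BGR2HSV)
m=np.zeros(im.shape[:2],np.uint8);m[125:255,182:300]=255
g=cv2.bitwise_and(m,cv2.inRange(hsv,(40,60,30),(85,255,255)))
g=cv2.morphologyEx(g,cv2.MORPH_CLOSE,np.ones((15,15)))
c=max(cv2.findContours(g,0,2)[0],key=cv2.contourArea)
pts=np.array([plane('top',p,5)[:2] for p in c[:,0].astype(float)],np.float32)
print('board',cv2.minAreaRect(pts))
m=np.zeros(im.shape[:2],np.uint8);m[115:210,335:445]=255
w=cv2.bitwise_and(m,cv2.inRange(hsv,(0,0,120),(179,60,255)))
w=cv2.morphologyEx(w,cv2.MORPH_CLOSE,np.ones((9,9)))
c=max(cv2.findContours(w,0,2)[0],key=cv2.contourArea)
for z in (25,35,45):
  pts=np.array([plane('top',p,z)[:2] for p in c[:,0].astype(float)],np.float32)
  print('tray',z,cv2.minAreaRect(pts))
P=robot.camera_params('wrist');print(np.round(P['K'],1).tolist(),np.round(P['cam_to_world'],3).tolist())
E
```

```text
board ((517.344482421875, 152.49163818359375), (99.78349304199219, 129.8922576904297), 14.282683372497559)
tray 25 ((564.728271484375, -178.669677734375), (184.0757598876953, 153.579345703125), 71.52494049072266)
tray 35 ((562.9852905273438, -177.20799255371094), (182.5164031982422, 152.2783203125), 71.52494049072266)
tray 45 ((561.2423095703125, -175.74635314941406), (180.95701599121094, 150.9772491455078), 71.52493286132812)
[[309.7, 0.0, 321.4], [0.0, 309.7, 201.6], [0.0, 0.0, 1.0]] [[0.36, 0.883, 0.301, 128.016], [0.933, -0.34, -0.118, 567.326], [-0.002, 0.324, -0.946, 372.52], [0.0, 0.0, 0.0, 1.0]]
```

View pics/crop.png

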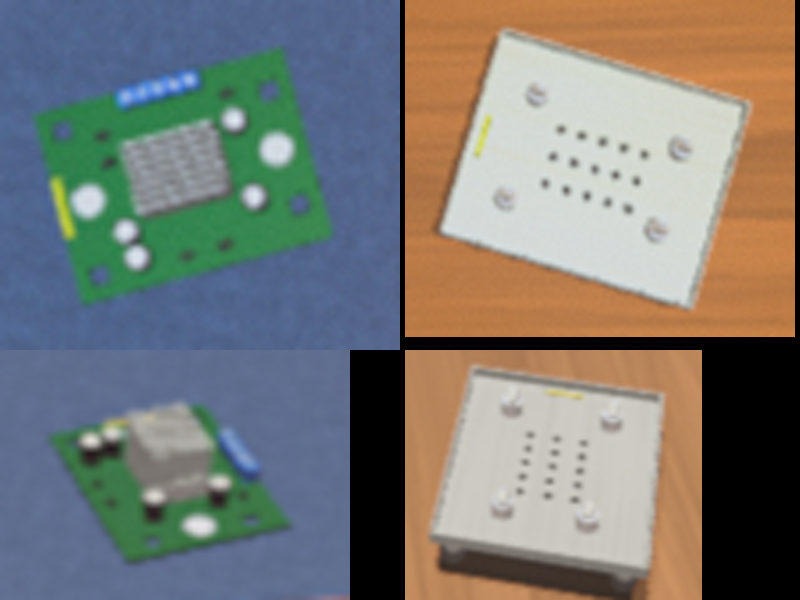

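Confirmed: the mat board measures 99.8 x 129.9 mm. Its yellow end is at crop (62,208) and its terminals at (158,90). The tray's yellow mark is at crop (483,137), so both have +y roughly towards world +y. I'll look at the tray from close up first, with the hand aligned to it.

```bash
cat >> h.py <<'E'
from scipy.spatial.transform import Rotation as Ro
def plan(p1,yaw,n=None,p0=None,R0=None):
    "rows to bring TCP to p1 with tool y at world yaw, pointing down"
    o=robot.get_obs();p0=np.array(o['tcp_pos'] if p0 is None else p0);R=np.array(o['eef_rot'] if R0 is None else R0)
    y=np.array([np.cos(yaw),np.sin(yaw),0]);z=np.array([0,0,-1.]);R1=np.c_[np.cross(y,z),y,z]
    rv=Ro.from_matrix(R.T@R1).as_rotvec();n=n or int(np.ceil(max(np.linalg.norm(np.array(p1)-p0)/40,np.linalg.norm(rv)/.12,1)))
    p=p0;rows=[]
    for k in range(n):
        t=R.T@((np.array(p1)-p)/(n-k));rr=np.round(Ro.from_matrix(R.T@R1).as_rotvec()/(n-k),3);t=np.round(t,1)
        rows.append([*(t+0.).tolist(),*(rr+0.).tolist()]);p=p+R@t;R=R@Ro.from_rotvec(rr).as_matrix()
    print(n,'\n'.join(map(str,rows)))
E
python3 -c "
from h import *
plan([562,-177,200],-.3224)"
```

```text
20 [-29.4, -26.9, 0.1, 0.0, 0.0, 0.076]
[-31.4, -24.6, 0.1, 0.0, 0.0, 0.076]
[-33.1, -22.1, 0.1, 0.0, 0.0, 0.076]
[-34.7, -19.5, 0.1, 0.0, 0.0, 0.076]
[-36.1, -16.8, 0.0, 0.0, 0.0, 0.076]
[-37.3, -14.0, 0.1, 0.0, 0.0, 0.076]
[-38.2, -11.2, 0.0, 0.0, 0.0, 0.076]
[-39.0, -8.2, 0.1, 0.0, 0.0, 0.076]
[-39.5, -5.3, 0.0, 0.0, 0.0, 0.076]
[-39.8, -2.2, 0.1, 0.0, 0.0, 0.076]
[-39.8, 0.8, 0.0, 0.0, 0.0, 0.077]
[-39.6, 3.8, 0.1, 0.0, 0.0, 0.076]
[-39.2, 6.8, 0.0, 0.0, 0.0, 0.077]
[-38.6, 9.9, 0.1, 0.0, 0.0, 0.076]
[-37.7, 12.7, 0.0, 0.0, 0.0, 0.077]
[-36.7, 15.6, 0.1, 0.0, 0.0, 0.076]
[-35.4, 18.4, 0.0, 0.0, 0.001, 0.077]
[-33.8, 21.0, 0.0, 0.0, 0.0, 0.076]
[-32.2, 23.5, 0.0, 0.0, 0.001, 0.077]
[-30.2, 26.0, 0.0, -0.001, 0.0, 0.076]
```

Emit:
jog_arm(moves=[[-29.4, -26.9, 0, 0, 0, 0.076], [-31.4, -24.6, 0, 0, 0, 0.076], [-33.1, -22.1, 0, 0, 0, 0.076], [-34.7, -19.5, 0, 0, 0, 0.076], [-36.1, -16.8, 0, 0, 0, 0.076], [-37.3, -14, 0, 0, 0, 0.076], [-38.2, -11.2, 0, 0, 0, 0.076], [-39, -8.2, 0, 0, 0, 0.076], [-39.5, -5.3, 0, 0, 0, 0.076], [-39.8, -2.2, 0, 0, 0, 0.076], [-39.8, 0.8, 0, 0, 0, 0.077], [-39.6, 3.8, 0, 0, 0, 0.076]], fingers=50)

```text
clock: 1.1
tcp_pos: [420.2, 107.0, 201.1]
eef_rot: [[-0.282, 0.959, -0.0], [0.959, 0.282, 0.0], [0.0, -0.0, -1.0]]
force: [1.1, 1.0, 0.1]
width: 50.1
gripper_force: 0.0
```

Emit:
jog_arm(moves=[[-39.2, 6.8, 0, 0, 0, 0.077], [-38.6, 9.9, 0, 0, 0, 0.076], [-37.7, 12.7, 0, 0, 0, 0.077], [-36.7, 15.6, 0, 0, 0, 0.076], [-35.4, 18.4, 0, 0, 0, 0.077], [-33.8, 21, 0, 0, 0, 0.076], [-32.2, 23.5, 0, 0, 0, 0.077], [-30.2, 26, 0, 0, 0, 0.076], [0, 0, 0, 0, 0, 0], [0, 0, 0, 0, 0, 0]])

```text
clock: 1.93
tcp_pos: [562.2, -178.0, 200.0]
eef_rot: [[0.319, 0.948, -0.002], [0.948, -0.319, 0.001], [0.0, -0.002, -1.0]]
force: [0.9, 0.4, -0.2]
width: 50.0
gripper_force: 0.0
```

Run:
```python
from h import *
import json
o=robot.get_obs();P=robot.camera_params('wrist');im=robot.snapshot('wrist')
cv2.imwrite('pics/w_tray.png',im[:,:,::-1])
json.dump({k:np.array(v).tolist() for k,v in dict(K=P['K'],cam_to_world=P['cam_to_world'],tcp=o['tcp_pos'],rot=o['eef_rot']).items()},open('tray.json','w'))
print(o['clock'],o['tcp_pos'],o['eef_rot'],o['force'],o['width'])
```

```text
1.9333 [ 562.21532849 -178.03651146  199.95201279] [[ 3.19006438e-01  9.47750511e-01 -1.96515024e-03]
 [ 9.47752435e-01 -3.19004700e-01  1.15070888e-03]
 [ 4.63692772e-04 -2.22955946e-03 -9.99997407e-01]] [ 0.93817434  0.39996772 -0.19172334] 50.01091563718727
```

View pics/w_tray.png

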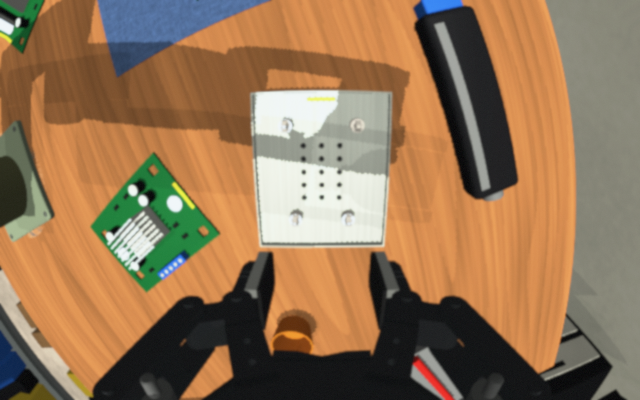

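The tray spans (250..392, 90..247), with the posts at about (287,126), (358,126), (296,217) and (348,217). I'll enlarge this to locate the posts precisely.

Run:
```python
from h import *
im=cv2.imread('pics/w_tray.png')
W=np.zeros((600,800,3),np.uint8)
for k,(x,y) in enumerate([(287,126),(358,126),(296,217),(348,217)]):
    c=cv2.resize(im[y-15:y+15,x-20:x+20],(400,300),interpolation=cv2.INTER_CUBIC)
    for g in range(0,400,50): c[0:6,g]=(0,0,255)
    for g in range(0,300,50): c[g,0:6]=(0,0,255)
    W[(k//2)*300:(k//2)*300+300,(k%2)*400:(k%2)*400+400]=c
cv2.imwrite('pics/posts.png',W)
```

```text
(no output)
```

View pics/posts.png

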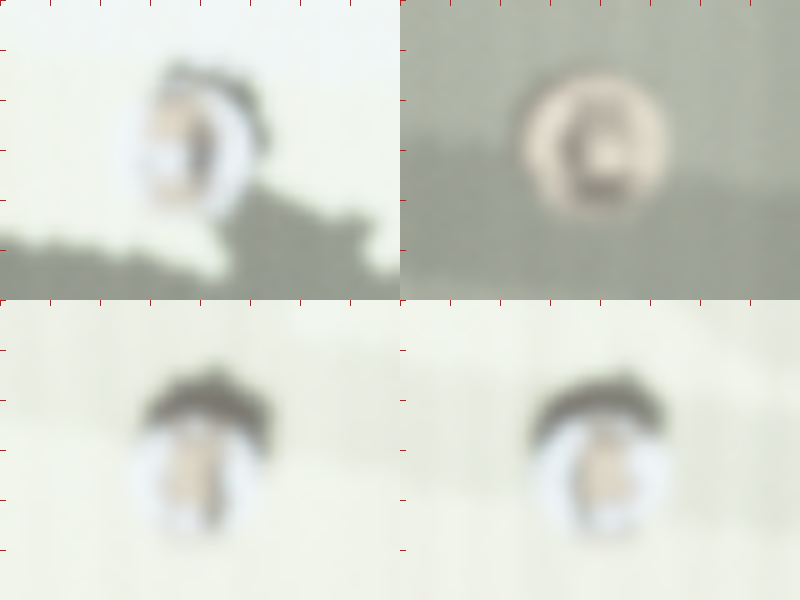

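Shoulder disc centres in the wrist view: post1 (357.0,124.9), post2 (285.6,125.2), post3 (347.5,218.9), post4 (295.4,218.9). Now a joint fit with the top and side post pixels.

Run:
```python
from h import *
import json
from scipy.optimize import least_squares
J=json.load(open('tray.json'))
L=np.array([[38,53],[-38,53],[30,-53],[-30,-53]],float)
O={'wrist':([[357.0,124.9],[285.6,125.2],[347.5,218.9],[295.4,218.9]],0),
'top':([[372.2,141.5],[362.9,170.9],[412.6,156.7],[405.5,179.9]],5),
'side':([[390.9,240.8],[359.2,236.6],[383.2,273.1],[355.7,269]],5)}
C={n:(J if n=='wrist' else robot.camera_params(n)) for n in O}
def proj(n,X):
    P=C[n];K=np.array(P['K']);T=np.linalg.inv(np.array(P['cam_to_world']));c=X@T[:3,:3].T+T[:3,3]
    if n=='wrist':
        r=np.hypot(c[:,0],c[:,1]);s=np.arctan2(r,c[:,2])/r;q=c[:,:2]*s[:,None]
    else:q=c[:,:2]/c[:,2:]
    return q*[K[0,0],K[1,1]]+K[:2,2]
def res(v,ns):
    c,s=np.cos(v[3]),np.sin(v[3]);X=np.c_[v[0]+c*L[:,0]-s*L[:,1],v[1]+s*L[:,0]+c*L[:,1],np.full(4,v[2])]
    return np.concatenate([(proj(n,X+[0,0,O[n][1]])-O[n][0]).ravel() for n in ns])
for ns in (['wrist'],['top'],['side'],['top','side'],['wrist','top','side']):
    r=least_squares(res,[562,-177,40,-.32],args=(ns,));print(ns,np.round(r.x,3),'rms',np.sqrt(np.mean(r.fun**2)).round(2))
print(np.round(res(r.x,ns).reshape(-1,2),1).tolist())
plan([517,152,200],.2493)
```

```text
['wrist'] [ 5.62281e+02 -1.73449e+02  4.45520e+01 -3.23000e-01] rms 0.21
['top'] [ 5.61374e+02 -1.76588e+02  3.55870e+01 -3.17000e-01] rms 0.22
['side'] [ 5.63056e+02 -1.77894e+02  4.21700e+01 -3.19000e-01] rms 0.19
['top', 'side'] [ 5.62193e+02 -1.76091e+02  4.01760e+01 -3.17000e-01] rms 0.5
['wrist', 'top', 'side'] [ 5.62059e+02 -1.74840e+02  3.99940e+01 -3.21000e-01] rms 0.61
[[-0.1, 1.1], [0.3, 1.1], [0.1, -0.6], [0.5, -0.5], [-0.8, -0.8], [-0.4, -0.9], [-0.5, -0.3], [-0.3, -0.3], [-0.7, 0.2], [-0.9, -0.4], [-0.9, -0.2], [-0.6, -0.5]]
9 [33.0, -16.3, 0.1, 0.0, 0.0, -0.064]
[34.0, -14.1, 0.1, 0.0, 0.0, -0.064]
[34.9, -11.9, 0.1, 0.0, 0.0, -0.063]
[35.5, -9.7, 0.1, 0.0, 0.0, -0.064]
[36.1, -7.5, 0.1, 0.0, 0.0, -0.063]
[36.5, -5.2, 0.1, 0.0, 0.0, -0.064]
[36.7, -2.8, 0.1, -0.001, -0.001, -0.063]
[36.8, -0.5, 0.0, 0.0, 0.0, -0.064]
[36.8, 1.9, 0.0, -0.001, -0.001, -0.063]
```

Emit:
jog_arm(moves=[[33.0, -16.3, 4, 0, 0, -0.064], [34.0, -14.1, 4, 0, 0, -0.064], [34.9, -11.9, 4, 0, 0, -0.063], [35.5, -9.7, 4, 0, 0, -0.064], [36.1, -7.5, 4, 0, 0, -0.063], [36.5, -5.2, 4, 0, 0, -0.064], [36.7, -2.8, 4, 0, -0.001, -0.063], [36.8, -0.5, 4, 0, 0, -0.064], [36.8, 1.9, 3, -0.001, -0.001, -0.063], [0, 0, 0, 0, 0, 0], [0, 0, 0, 0, 0, 0]])

```text
clock: 2.9
tcp_pos: [515.1, 155.1, 166.0]
eef_rot: [[-0.253, 0.967, 0.0], [0.967, 0.253, -0.002], [-0.002, -0.0, -1.0]]
force: [0.6, -1.1, 0.7]
width: 49.8
gripper_force: 0.0
```

Run:
```python
from h import *
import json
o=robot.get_obs();P=robot.camera_params('wrist');im=robot.snapshot('wrist')
cv2.imwrite('pics/w_board.png',im[:,:,::-1])
json.dump({k:np.array(v).tolist() for k,v in dict(K=P['K'],cam_to_world=P['cam_to_world'],tcp=o['tcp_pos'],rot=o['eef_rot']).items()},open('board.json','w'))
print(o['clock'],o['tcp_pos'],o['eef_rot'])
c=im[60:270,210:430,::-1];c=cv2.resize(c,(628,600),interpolation=2);cv2.imwrite('pics/w_board_c.png',c)
```

```text
2.9 [515.06924933 155.06971052 166.00721707] [[-2.53468049e-01  9.67343732e-01  2.27493472e-04]
 [ 9.67342054e-01  2.53468036e-01 -1.81812141e-03]
 [-1.81641068e-03 -2.40771684e-04 -9.99998321e-01]]
```

View pics/w_board_c.png

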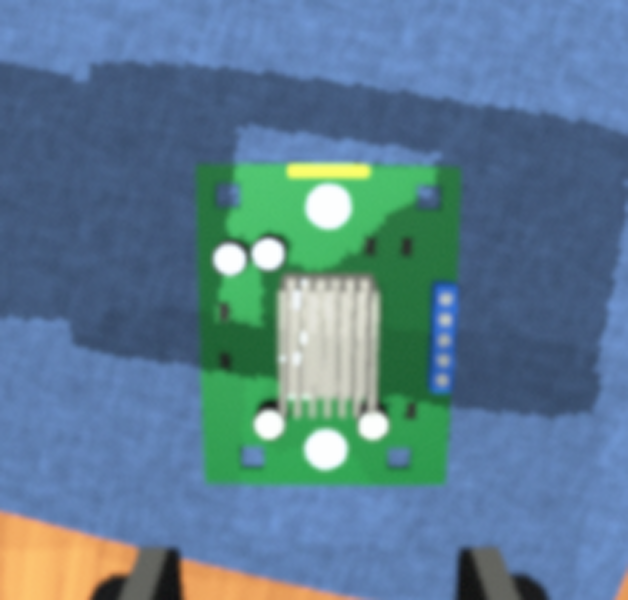

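Board holes in the wrist picture: hole1 (360.0,128.3), hole2 (289.5,127.9), hole3 (349.1,219.6), hole4 (298.3,219.6). Press discs: (324.6,131.8) and (323.9,217.2).

```bash
cat >> h.py <<'E'
import json
from scipy.optimize import least_squares
L4=np.array([[38,53],[-38,53],[30,-53],[-30,-53]],float)
LB=np.r_[L4,[[0,49],[0,-49]]]
def proj(P,X):
    K=np.array(P['K']);T=np.linalg.inv(np.array(P['cam_to_world']));c=X@T[:3,:3].T+T[:3,3]
    r=np.hypot(c[:,0],c[:,1]);s=np.arctan2(r,c[:,2])/r;q=c[:,:2]*s[:,None]
    return q*[K[0,0],K[1,1]]+K[:2,2]
def fit(P,L,uv,dz,v0,fixz=None):
    def res(v):
        c,s=np.cos(v[2]),np.sin(v[2]);z=fixz if fixz is not None else v[3]
        X=np.c_[v[0]+c*L[:,0]-s*L[:,1],v[1]+s*L[:,0]+c*L[:,1],z+np.array(dz)]
        return (proj(P,X)-uv).ravel()
    r=least_squares(res,v0);return r.x,np.sqrt(np.mean(r.fun**2))
def tool(J,xy): # world xy -> tool axes offsets from TCP
    d=np.r_[xy,0]-np.r_[J['tcp'][:2],0];return np.array(J['rot']).T@d
E
python3 - <<'E'
from h import *
B=json.load(open('board.json'));T=json.load(open('tray.json'))
ub=np.array([[360.0,128.3],[289.5,127.9],[349.1,219.6],[298.3,219.6],[324.6,131.8],[323.9,217.2]])
ut=np.array([[357.0,124.9],[285.6,125.2],[347.5,218.9],[295.4,218.9]])
for f in (None,2):
    x,e=fit(B,LB,ub,[1.5]*4+[3]*2,[517,152,.25,2],f);print('board',np.round(x,3),e.round(2),tool(B,x[:2]).round(1))
for f in (None,36,38,40,42,44):
    x,e=fit(T,L4,ut,0,[562,-176,-.32,40],f);print('tray',f,np.round(x,3),e.round(2),tool(T,x[:2]).round(1))
E
```

```text
board [5.17520e+02 1.56295e+02 2.49000e-01 2.50800e+00] 0.17 [ 0.6  2.7 -0. ]
board [5.17553e+02 1.56183e+02 2.49000e-01 2.00000e+00] 0.18 [ 0.4  2.7 -0. ]Traceback (most recent call last):
  File "<stdin>", line 8, in <module>
  File "h.py", line 42, in fit
    r=least_squares(res,v0);return r.x,np.sqrt(np.mean(r.fun**2))
    return func(*args, **kwargs)
    vector_fun = VectorFunction(
        fun_wrapped,
    ...<6 lines>...
        workers=workers
    )
    self._update_fun()
    ~~~~~~~~~~~~~~~~^^
    self.f = self.fun_wrapped(xp_copy(self.x))
             ~~~~~~~~~~~~~~~~^^^^^^^^^^^^^^^^^
    return np.atleast_1d(self.fun(x))
                         ~~~~~~~~^^^
    return self.f(x, *self.args, **self.kwargs)
           ~~~~~~^^^^^^^^^^^^^^^^^^^^^^^^^^^^^^
  File "h.py", line 40, in res
    X=np.c_[v[0]+c*L[:,0]-s*L[:,1],v[1]+s*L[:,0]+c*L[:,1],z+np.array(dz)]
      ~~~~~^^^^^^^^^^^^^^^^^^^^^^^^^^^^^^^^^^^^^^^^^^^^^^^^^^^^^^^^^^^^^^
    res = self.concatenate(tuple(objs), axis=axis)
ValueError: all the input array dimensions except for the concatenation axis must match exactly, but along dimension 0, the array at index 0 has size 4 and the array at index 2 has size 1
```

```bash
sed -i 's/z+np.array(dz)\]/z+np.zeros(len(L))+np.array(dz)]/' h.py
python3 - <<'E'
from h import *
T=json.load(open('tray.json'))
ut=np.array([[357.0,124.9],[285.6,125.2],[347.5,218.9],[295.4,218.9]])
for f in (None,38,41,44):
    x,e=fit(T,L4,ut,0,[562,-176,-.32,40],f);print('tray',f,np.round(x,3),e.round(2),tool(T,x[:2]).round(1))
plan([517.4,154.5,9],.249,6)
E
```

```text
tray None [ 5.62281e+02 -1.73449e+02 -3.23000e-01  4.45520e+01] 0.21 [ 4.4 -1.4  0. ]
tray 38 [ 5.61799e+02 -1.74813e+02 -3.23000e-01  4.00000e+01] 0.79 [ 2.9 -1.4  0. ]
tray 41 [ 5.62020e+02 -1.74188e+02 -3.23000e-01  4.00000e+01] 0.47 [ 3.6 -1.4  0. ]
tray 44 [ 5.62241e+02 -1.73564e+02 -3.23000e-01  4.00000e+01] 0.22 [ 4.2 -1.4  0. ]
6 [0.1, 0.3, 26.2, 0.0, 0.0, 0.001]
[0.2, 0.3, 26.2, 0.0, 0.0, 0.001]
[0.1, 0.3, 26.2, 0.0, 0.001, 0.001]
[0.1, 0.3, 26.2, 0.0, 0.0, 0.001]
[0.1, 0.3, 26.2, 0.0, 0.001, 0.0]
[0.2, 0.2, 26.2, 0.0, 0.0, 0.001]
```

Emit:
jog_arm(moves=[[0.1, 0.3, 30, 0, 0, 0.001], [0.2, 0.3, 30, 0, 0, 0.001], [0.1, 0.3, 30, 0, 0.001, 0.001], [0.1, 0.3, 28, 0, 0, 0.001], [0.1, 0.3, 15, 0, 0.001, 0], [0.2, 0.2, 9, 0, 0, 0.001], [0, 0, 6, 0, 0, 0], [0, 0, 5, 0, 0, 0], [0, 0, 4, 0, 0, 0], [0, 0, 0, 0, 0, 0]])

```text
clock: 3.78
tcp_pos: [519.5, 152.9, 9.6]
eef_rot: [[-0.242, 0.97, 0.002], [0.97, 0.242, 0.0], [-0.0, 0.002, -1.0]]
force: [0.2, 0.7, 0.1]
width: 49.8
gripper_force: 0.0
```

Emit:
jog_arm(moves=[[0, 0, 0, 0, 0, 0], [0, 0, 0, 0, 0, 0], [0, 0, 0, 0, 0, 0], [0, 0, 0, 0, 0, 0], [0, 0, 0, 0, 0, 0], [0, 0, 0, 0, 0, 0]], fingers=10, newtons=40)

```text
clock: 4.28
tcp_pos: [519.1, 153.2, 9.4]
eef_rot: [[-0.243, 0.97, 0.001], [0.97, 0.243, 0.0], [-0.0, 0.001, -1.0]]
force: [-0.4, -0.1, -0.4]
width: 10.0
gripper_force: 0.0
```

The fingers shut to 10 mm without gripping anything. I need to look.

Run:
```python
from h import *
o=robot.get_obs();print(o['joint_positions'],o['width'],o['tcp_pos'],o['force'])
w=robot.snapshot('wrist')[:,:,::-1];s=robot.snapshot('side')[:,:,::-1]
cv2.imwrite('pics/m_w.png',w);cv2.imwrite('pics/m_s.png',s)
W=np.zeros((600,800,3),np.uint8)
W[:300,:480]=cv2.resize(w,(480,300));W[300:,:480]=cv2.resize(s[110:260,230:470],(480,300),interpolation=2)
cv2.imwrite('pics/m.png',W)
```

```text
[ 1.26871647e-01  3.73644316e-01  1.77281332e+00  1.24189098e-04
  9.94016100e-01 -1.18280217e-01] 10.024820972400953 [519.11452821 153.15132918   9.39552905] [-0.44999184 -0.08033055 -0.38260446]
```

View pics/m.png

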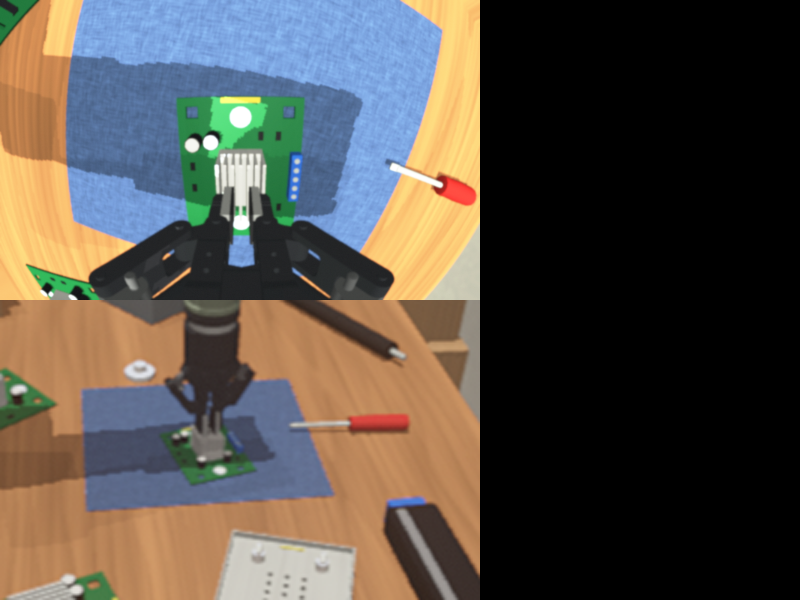

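Run:
```python
from h import *
P=robot.camera_params('side');K=np.array(P['K']);T=np.linalg.inv(np.array(P['cam_to_world']))
for X in ([519,153,9],[519,153,26],[517,154,39],[519,153,60],[513,131,39],[522,177,39],[519,180,9],[519,200,9]):
    c=T[:3,:3]@X+T[:3,3];q=c[:2]/c[2]*K[0,0]+K[:2,2];print(X,'side',q.round(1),'disp',((q-[230,110])*2+[0,300]).round())
W=robot.camera_params('wrist')
for X in ([519,153,9],[519,153,26],[517,154,39]): print(X,'wrist',proj(W,np.array([X],float)).round(0))
s=cv2.imread('pics/m_s.png')[145:205,300:370];w=cv2.imread('pics/m_w.png')[190:340,240:400]
V=np.zeros((600,800,3),np.uint8);V[:400,:467]=cv2.resize(s,(467,400),interpolation=2);V[:312,467:800]=cv2.resize(w,(333,312),interpolation=2)
cv2.imwrite('pics/m2.png',V)
```

```text
[519, 153, 9] side [333.1 184.5] disp [206. 449.]
[519, 153, 26] side [333.3 179.7] disp [207. 439.]
[517, 154, 39] side [332.6 175.8] disp [205. 432.]
[519, 153, 60] side [333.6 169.9] disp [207. 420.]
[513, 131, 39] side [332.3 180.5] disp [205. 441.]
[522, 177, 39] side [333.3 171.3] disp [207. 423.]
[519, 180, 9] side [331.9 179.2] disp [204. 438.]
[519, 200, 9] side [331.  175.4] disp [202. 431.]
[519, 153, 9] wrist [[322. 241.]]
[519, 153, 26] wrist [[322. 254.]]
[517, 154, 39] wrist [[318. 263.]]
```

View pics/m2.png

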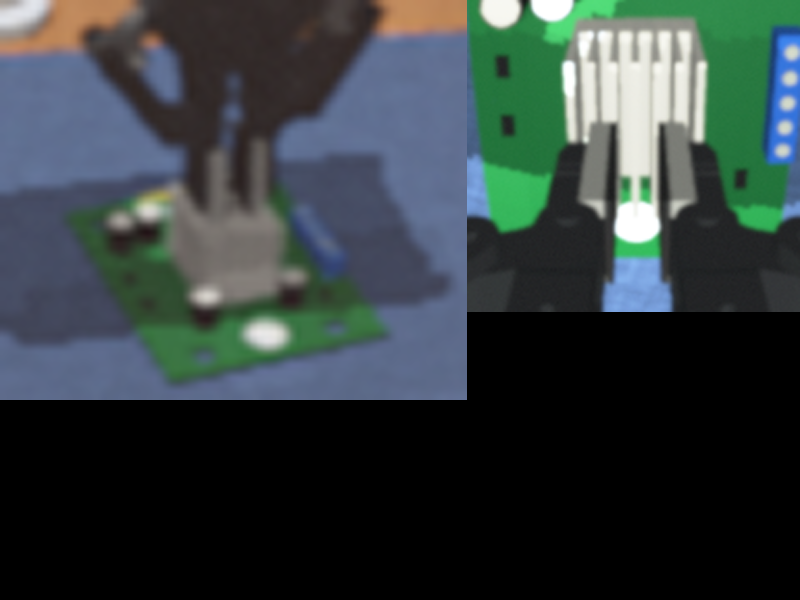

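The tips look to be about 30 mm above the reported TCP. In the side crop they end at (235,210), level with the heat sink's top. In the wrist picture they appear at v≈249, which also puts them at z≈39. Nothing is touching. I'll reopen and go down in steps, watching the force.

Emit:
jog_arm(moves=[[0, 0, 0, 0, 0, 0], [0, 0, 0, 0, 0, 0], [0, 0, 0, 0, 0, 0], [0, 0, 0, 0, 0, 0], [0, 0, 3, 0, 0, 0], [0, 0, 3, 0, 0, 0], [0, 0, 0, 0, 0, 0]], fingers=50)

```text
clock: 4.97
tcp_pos: [518.2, 153.0, 2.3]
eef_rot: [[-0.243, 0.97, -0.001], [0.97, 0.243, -0.0], [0.0, -0.001, -1.0]]
force: [0.0, -0.4, -0.1]
width: 50.1
gripper_force: 0.0
```

Emit:
jog_arm(moves=[[0, 0, 2, 0, 0, 0], [0, 0, 1.5, 0, 0, 0], [0, 0, 1.5, 0, 0, 0], [0, 0, 0, 0, 0, 0]])

```text
clock: 5.3
tcp_pos: [518.7, 153.0, -2.2]
eef_rot: [[-0.243, 0.97, 0.0], [0.97, 0.243, 0.0], [0.0, 0.0, -1.0]]
force: [-0.0, 0.0, 0.7]
width: 50.1
gripper_force: 0.0
```

Emit:
jog_arm(moves=[[0, 0, 2, 0, 0, 0], [0, 0, 2, 0, 0, 0], [0, 0, 2, 0, 0, 0], [0, 0, 2, 0, 0, 0], [0, 0, 0, 0, 0, 0]])

```text
clock: 5.72
tcp_pos: [518.6, 153.0, -10.4]
eef_rot: [[-0.243, 0.97, -0.0], [0.97, 0.243, 0.0], [0.0, -0.0, -1.0]]
force: [-0.1, -0.6, -0.1]
width: 49.9
gripper_force: 0.0
```

Emit:
jog_arm(moves=[[0, 0, 2, 0, 0, 0], [0, 0, 2, 0, 0, 0], [0, 0, 1, 0, 0, 0], [0, 0, 0, 0, 0, 0]])

```text
clock: 6.05
tcp_pos: [518.7, 153.0, -15.1]
eef_rot: [[-0.243, 0.97, 0.0], [0.97, 0.243, 0.0], [0.0, 0.0, -1.0]]
force: [0.4, 0.4, 0.8]
width: 50.2
gripper_force: 0.0
```

Run:
```python
from h import *
o=robot.get_obs();print(o['tcp_pos'],o['force'])
s=robot.snapshot('side')[:,:,::-1];cv2.imwrite('pics/m3s.png',s)
w=robot.snapshot('wrist')[:,:,::-1];cv2.imwrite('pics/m3w.png',w)
V=np.zeros((480,800,3),np.uint8);V[:400,:400]=cv2.resize(s[140:210,300:370],(400,400),interpolation=2);V[:400,400:]=cv2.resize(w[180:340,240:400],(400,400),interpolation=2)
cv2.imwrite('pics/m3.png',V)
```

```text
[518.72208663 153.03360101 -15.14537816] [0.38277823 0.4367628  0.76816133]
```

View pics/m3.png

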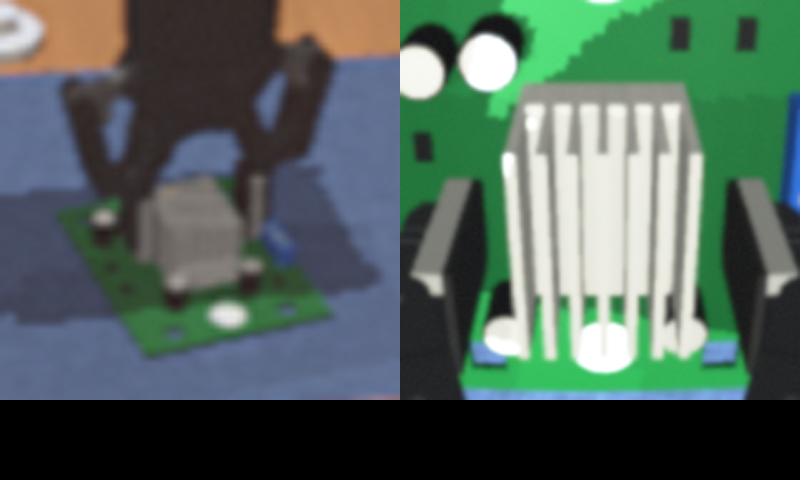

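The fingers now straddle the heat sink, with pads at wrist crop (440,230) and (765,230). Another 3 mm down, then close.

Emit:
jog_arm(moves=[[0, 0, 2, 0, 0, 0], [0, 0, 1, 0, 0, 0], [0, 0, 0, 0, 0, 0]])

```text
clock: 6.4
tcp_pos: [518.8, 153.0, -18.1]
eef_rot: [[-0.243, 0.97, 0.0], [0.97, 0.243, 0.0], [0.0, 0.0, -1.0]]
force: [-0.3, 0.2, -0.3]
width: 49.6
gripper_force: 0.0
```

Emit:
jog_arm(moves=[[0, 0, 0, 0, 0, 0], [0, 0, 0, 0, 0, 0], [0, 0, 0, 0, 0, 0], [0, 0, 0, 0, 0, 0], [0, 0, 0, 0, 0, 0], [0, 0, 0, 0, 0, 0]], fingers=20, newtons=40)

```text
clock: 6.9
tcp_pos: [519.1, 153.1, -17.7]
eef_rot: [[-0.243, 0.97, 0.001], [0.97, 0.243, 0.0], [-0.0, 0.001, -1.0]]
force: [0.5, 0.1, 1.3]
width: 33.1
gripper_force: 42.6
```

```bash
cat > hold.py <<'E'
from h import *
def holes(name):
    o=robot.get_obs();P=robot.camera_params('wrist');im=robot.snapshot('wrist')[:,:,::-1];cv2.imwrite('pics/%s.png'%name,im)
    J={k:np.array(v).tolist() for k,v in dict(K=P['K'],cam_to_world=P['cam_to_world'],tcp=o['tcp_pos'],rot=o['eef_rot']).items()}
    json.dump(J,open(name+'.json','w'));return J,im
def pick(im,pred,half=14):
    "centroid of the non-green patch near each predicted pixel"
    hsv=cv2.cvtColor(im,cv2.COLOR_BGR2HSV);g=cv2.inRange(hsv,(38,60,20),(90,255,255));out=[]
    for u,v in pred:
        x,y=int(round(u)),int(round(v));m=255-g[y-half:y+half+1,x-half:x+half+1]
        n,l,s,c=cv2.connectedComponentsWithStats(m);k=[i for i in range(1,n) if 20<s[i,4]<500]
        out.append(min([(np.hypot(*(c[i]-half)),*(c[i]+[x-half,y-half]),*s[i,2:5]) for i in k]) if k else None)
    return out
E
python3 - <<'E'
from hold import *
J,im=holes('grip')
x0=[518.4,155.0,.2493]
c,s=np.cos(x0[2]),np.sin(x0[2]);X=np.c_[x0[0]+c*LB[:,0]-s*LB[:,1],x0[1]+s*LB[:,0]+c*LB[:,1],2+np.array([1.5]*4+[3]*2)]
q=pick(im,proj(J,X),18)
for a,b in zip(proj(J,X).round(1),q): print(a,None if b is None else np.round(b,1))
E
```

```text
[396.2 160.1] [  2.1 396.3 157.9  17.   17.  270. ]
[245.9 160.9] [  2.8 245.9 158.2  17.   17.  272. ]
[368.5 324.9] None
[275.3 325.3] None
[321.  168.2] None
[321.9 323. ] [ 17.2 323.7 340.1  37.    3.   97. ]
```

Run:
```python
from hold import *
J=json.load(open('grip.json'));B=json.load(open('board.json'));T=json.load(open('tray.json'))
im=cv2.imread('pics/grip.png');hsv=cv2.cvtColor(im,cv2.COLOR_BGR2HSV)
m=cv2.inRange(hsv,(0,0,190),(179,50,255));m[:, :295]=0;m[:,350:]=0;m[:140]=0;m[195:]=0
n,l,s,c=cv2.connectedComponentsWithStats(m);k=1+np.argmax(s[1:,4]);print('disc',c[k],s[k])
L=LB[[0,1,4]];u=np.array([[396.3,157.9],[245.9,158.2],c[k]])
g,e=fit(J,L,u,[1.5,1.5,3],[518,155,.25,2],2);print('grip',g[:3].round(3),e.round(2),'tool off',tool(J,g[:2]).round(2),J['tcp'])
g2,e=fit(J,L,u,[1.5,1.5,3],[518,155,.25,2]);print(g2.round(3),e)
ub=np.array([[360.0,128.3],[289.5,127.9],[349.1,219.6],[298.3,219.6],[324.6,131.8],[323.9,217.2]])
b,e=fit(B,LB,ub,[1.5]*4+[3]*2,[517,152,.25,2],2);print('board',b[:3].round(3),'dT',tool(J,b[:2]).round(2))
```

```text
disc [321.10829493 165.5875576 ] [305 150  33  33 868]
grip [5.17986e+02 1.56207e+02 2.46000e-01] 0.06 tool off [ 3.32 -0.31 -0.  ] [519.0948731991114, 153.06481430885432, -17.66897712279998]
[5.17994e+02 1.56176e+02 2.46000e-01 1.83100e+00] 0.03265118528338576
board [5.17553e+02 1.56183e+02 2.49000e-01] dT [ 3.4  -0.74 -0.  ]
```

Emit:
jog_arm(moves=[[0, 0, -5, 0, 0, 0], [0, 0, -12, 0, 0, 0], [0, 0, -20, 0, 0, 0], [0, 0, -25, 0, 0, 0], [0, 0, -15, 0, 0, 0], [0, 0, -5, 0, 0, 0], [0, 0, 0, 0, 0, 0]], newtons=50)

```text
clock: 7.53
tcp_pos: [520.6, 153.3, 66.4]
eef_rot: [[-0.243, 0.97, 0.005], [0.97, 0.243, 0.001], [-0.001, 0.005, -1.0]]
force: [0.6, 1.1, -3.4]
width: 33.0
gripper_force: 50.4
```

Run:
```python
from h import *
o=robot.get_obs();print(o['tcp_pos'],o['width'],o['gripper_force'],o['force'])
plan([561.5,-176.7,63],-.323,14)
```

```text
[520.56568477 153.30489975  66.41577426] 33.01967639590418 50.42099118232727 [ 0.6455068   1.07210624 -3.40952183]
14 [-23.6, -2.9, 0.2, 0.0, 0.0, 0.041]
[-23.7, -1.9, 0.2, 0.0, 0.0, 0.041]
[-23.7, -0.9, 0.2, 0.0, 0.0, 0.041]
[-23.8, 0.0, 0.3, 0.0, 0.0, 0.04]
[-23.7, 1.0, 0.2, 0.0, 0.0, 0.041]
[-23.7, 1.9, 0.3, 0.001, 0.0, 0.04]
[-23.6, 2.9, 0.2, 0.0, 0.0, 0.041]
[-23.4, 3.9, 0.3, 0.001, 0.0, 0.04]
[-23.3, 4.8, 0.2, 0.0, 0.0, 0.041]
[-23.0, 5.7, 0.2, 0.001, 0.0, 0.04]
[-22.8, 6.7, 0.3, 0.0, 0.0, 0.041]
[-22.5, 7.6, 0.2, 0.001, 0.0, 0.04]
[-22.2, 8.5, 0.2, 0.0, -0.001, 0.041]
[-21.8, 9.3, 0.3, 0.001, 0.0, 0.04]
```

Emit:
jog_arm(moves=[[-23.6, -2.9, 0.2, 0, 0, 0.041], [-23.7, -1.9, 0.2, 0, 0, 0.041], [-23.7, -0.9, 0.2, 0, 0, 0.041], [-23.8, 0, 0.3, 0, 0, 0.04], [-23.7, 1, 0.2, 0, 0, 0.041], [-23.7, 1.9, 0.3, 0.001, 0, 0.04], [-23.6, 2.9, 0.2, 0, 0, 0.041], [-23.4, 3.9, 0.3, 0.001, 0, 0.04], [-23.3, 4.8, 0.2, 0, 0, 0.041], [-23, 5.7, 0.2, 0.001, 0, 0.04], [-22.8, 6.7, 0.3, 0, 0, 0.041], [-22.5, 7.6, 0.2, 0.001, 0, 0.04]])

```text
clock: 8.53
tcp_pos: [552.4, -130.4, 59.4]
eef_rot: [[0.242, 0.97, -0.007], [0.97, -0.242, 0.002], [0.0, -0.007, -1.0]]
force: [0.3, -0.3, -3.2]
width: 33.4
gripper_force: 50.4
```

Emit:
jog_arm(moves=[[-22.2, 8.5, 0.2, 0, -0.001, 0.041], [-21.8, 9.3, 0.3, 0.001, 0, 0.04], [0, 0, 0, 0, 0, 0], [0, 0, 0, 0, 0, 0], [0, 0, 0, 0, 0, 0]])

```text
clock: 8.95
tcp_pos: [558.4, -176.0, 59.2]
eef_rot: [[0.318, 0.948, -0.007], [0.948, -0.318, 0.002], [-0.001, -0.008, -1.0]]
force: [-0.8, 0.5, -3.3]
width: 32.9
gripper_force: 50.4
```

Run:
```python
from hold import *
o=robot.get_obs();print(o['clock'],o['tcp_pos'],o['force'])
plan([561.5,-176.7,45],-.323,3)
J,im=holes('over')
# predict hole pixels in this picture from grip picture (same tool frame)
q=pick(im,[[396.3,157.9],[245.9,158.2]],18);print(q)
# predicted post shoulders
for z in (44.5,56):
  c,s=np.cos(-.323),np.sin(-.323);X=np.c_[562.2+c*L4[:,0]-s*L4[:,1],-173.5+s*L4[:,0]+c*L4[:,1],np.full(4,z)];print(z,proj(J,X)[:2].round(1))
c1=cv2.resize(im[130:190,366:426],(400,400),interpolation=2);c2=cv2.resize(im[130:190,216:276],(400,400),interpolation=2)
cv2.imwrite('pics/over_c.png',np.hstack([c2,c1]))
```

```text
8.95 [ 558.41089707 -176.0165098    59.24309944] [-0.75440174  0.52495407 -3.25110275]
3 [0.1, 1.1, 4.7, -0.003, 0.0, 0.0]
[0.1, 1.1, 4.8, -0.002, 0.0, 0.0]
[0.1, 1.0, 4.7, -0.003, 0.001, 0.0]
[(np.float64(0.5413931641236049), np.float64(396.14657980456025), np.float64(157.4788273615635), np.int32(18), np.int32(18), np.int32(307)), (np.float64(0.1849433262746145), np.float64(245.85526315789474), np.float64(158.11513157894737), np.int32(18), np.int32(19), np.int32(304))]
44.5 [[389.1 146.2]
 [265.6 145.8]]
56 [[393.1 149.2]
 [262.  148.8]]
```

Emit:
jog_arm(moves=[[0.1, 1.1, 4.7, -0.003, 0, 0], [0.1, 1.1, 4.8, -0.002, 0, 0], [0.1, 1, 4.7, -0.003, 0, 0], [0, 0, 0, 0, 0, 0], [0, 0, 0, 0, 0, 0], [0, 0, 0, 0, 0, 0]])

```text
clock: 9.5
tcp_pos: [562.9, -177.5, 46.5]
eef_rot: [[0.317, 0.948, 0.003], [0.948, -0.317, -0.003], [-0.001, 0.004, -1.0]]
force: [-0.0, 0.6, -2.5]
width: 33.3
gripper_force: 50.4
```

Run:
```python
from hold import *
o=robot.get_obs();print(o['clock'],o['tcp_pos'],o['eef_rot'],o['force'])
plan([561.5,-176.7,45],-.323,1)
J,im=holes('over2')
print(pick(im,[[396.3,157.9],[245.9,158.2]],18))
for z in (44.5,56):
  c,s=np.cos(-.323),np.sin(-.323);X=np.c_[562.2+c*L4[:,0]-s*L4[:,1],-173.5+s*L4[:,0]+c*L4[:,1],np.full(4,z)];print(z,proj(J,X)[:2].round(1))
c1=cv2.resize(im[130:190,366:426],(400,400),interpolation=2);c2=cv2.resize(im[130:190,216:276],(400,400),interpolation=2)
cv2.imwrite('pics/over_c.png',np.hstack([c2,c1]))
```

```text
9.5 [ 562.94887669 -177.47392092   46.52088841] [[ 0.31709896  0.94838757  0.00304435]
 [ 0.94839134 -0.31709203 -0.0025507 ]
 [-0.00145371  0.00369606 -0.99999211]] [-0.03975381  0.56513978 -2.54883509]
1 [0.3, -1.6, 1.5, 0.004, 0.001, 0.0]
[(np.float64(0.5585264961077903), np.float64(396.12012987012986), np.float64(157.45454545454544), np.int32(18), np.int32(18), np.int32(308)), (np.float64(0.2706346315086343), np.float64(245.72945205479454), np.float64(158.0068493150685), np.int32(18), np.int32(19), np.int32(292))]
44.5 [[385.4 149.4]
 [253.4 149.6]]
56 [[389.7 152.9]
 [249.  153.1]]
```

View pics/over_c.png

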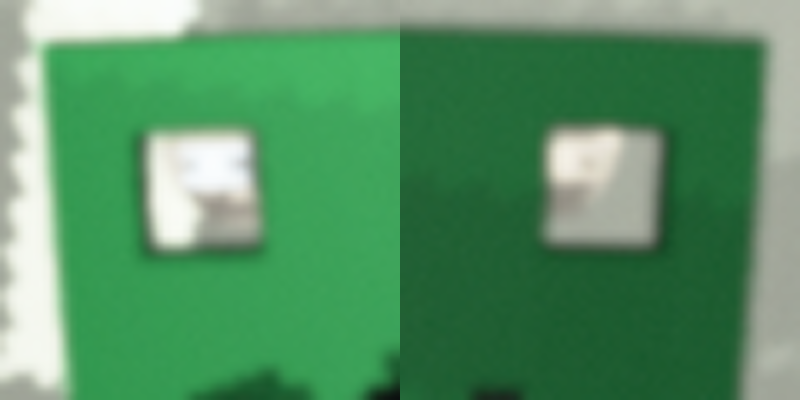

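Through the holes, post 2's head shows at crop (215,160) and post 1's at (585,155), both within 1 to 2 mm of the predicted pixels. I'll make the small correction and lower the board.

Emit:
jog_arm(moves=[[0.3, -1, 2, 0.002, 0, 0], [0, -0.6, 3, 0.002, 0, 0], [0, 0, 3, 0, 0, 0], [0, 0, 0, 0, 0, 0], [0, 0, 0, 0, 0, 0]])

```text
clock: 9.97
tcp_pos: [561.1, -176.7, 38.1]
eef_rot: [[0.317, 0.948, -0.001], [0.948, -0.317, -0.001], [-0.001, -0.001, -1.0]]
force: [-0.1, 0.1, -3.2]
width: 33.2
gripper_force: 50.4
```

Run:
```python
from h import *
o=robot.get_obs();print(o['tcp_pos'],o['eef_rot'],o['force'])
plan([561.5,-176.7,35],-.323,1)
```

```text
[ 561.14827906 -176.73552593   38.13344865] [[ 3.17472364e-01  9.48266416e-01 -1.45009249e-03]
 [ 9.48266639e-01 -3.17473787e-01 -8.81404612e-04]
 [-1.29617275e-03 -1.09525272e-03 -9.99998560e-01]] [-0.12728767  0.06309454 -3.17693321]
1 [0.1, 0.3, 3.1, -0.001, 0.001, 0.0]
```

Emit:
jog_arm(moves=[[0.1, 0.3, 2, -0.001, 0.001, 0], [0, 0, 1, 0, 0, 0], [0, 0, 0, 0, 0, 0]])

```text
clock: 10.22
tcp_pos: [561.7, -176.9, 35.3]
eef_rot: [[0.317, 0.948, 0.0], [0.948, -0.317, -0.001], [-0.0, 0.0, -1.0]]
force: [-0.9, -1.2, -2.0]
width: 33.3
gripper_force: 50.4
```

Emit:
jog_arm(moves=[[0, 0, 1, 0, 0, 0], [0, 0, 1, 0, 0, 0], [0, 0, 0, 0, 0, 0]])

```text
clock: 10.47
tcp_pos: [562.3, -176.8, 34.1]
eef_rot: [[0.317, 0.948, 0.001], [0.948, -0.317, -0.001], [-0.0, 0.001, -1.0]]
force: [-0.7, 1.6, 0.3]
width: 33.4
gripper_force: 50.9
```

Emit:
jog_arm(moves=[[0, 0, 1, 0, 0, 0], [0, 0, 0, 0, 0, 0]])

```text
clock: 10.63
tcp_pos: [562.4, -176.9, 33.5]
eef_rot: [[0.317, 0.948, 0.002], [0.948, -0.317, -0.001], [-0.0, 0.002, -1.0]]
force: [-2.1, 3.2, 4.0]
width: 33.2
gripper_force: 51.3
```

Contact with a side force of about +2.4 along tool x and -3 along tool y. I'll ease that way.

Emit:
jog_arm(moves=[[0.5, -0.6, -1, 0, 0, 0], [0.4, -0.4, 0, 0, 0, 0], [0, 0, 0, 0, 0, 0]])

```text
clock: 10.88
tcp_pos: [561.9, -176.5, 33.9]
eef_rot: [[0.317, 0.948, 0.002], [0.948, -0.317, -0.002], [-0.001, 0.003, -1.0]]
force: [0.9, -1.2, -0.7]
width: 33.4
gripper_force: 50.5
```

Emit:
jog_arm(moves=[[0, 0, 1, 0, 0, 0], [0, 0, 0, 0, 0, 0]])

```text
clock: 11.05
tcp_pos: [562.0, -176.5, 33.4]
eef_rot: [[0.317, 0.948, 0.002], [0.948, -0.317, -0.002], [-0.001, 0.003, -1.0]]
force: [0.5, -1.1, 3.0]
width: 33.4
gripper_force: 51.2
```

Side forces are now small and reverse with the shift, so the posts are in the holes and the board hangs on the barbs. I'll ease off and open.

Emit:
jog_arm(moves=[[-0.3, 0.3, -0.4, 0, 0, 0], [0, 0, 0, 0, 0, 0]])

```text
clock: 11.22
tcp_pos: [561.9, -176.5, 33.4]
eef_rot: [[0.317, 0.948, 0.002], [0.948, -0.317, -0.001], [-0.001, 0.002, -1.0]]
force: [0.0, -0.2, 2.9]
width: 32.9
gripper_force: 51.0
```

Emit:
jog_arm(moves=[[0, 0, 0, 0, 0, 0], [0, 0, 0, 0, 0, 0], [0, 0, 0, 0, 0, 0], [0, 0, 0, 0, 0, 0]], fingers=50)

```text
clock: 11.55
tcp_pos: [560.6, -175.6, 32.3]
eef_rot: [[0.317, 0.948, -0.001], [0.948, -0.317, 0.0], [-0.0, -0.001, -1.0]]
force: [0.4, -0.1, 0.9]
width: 50.0
gripper_force: 0.0
```

Emit:
jog_arm(moves=[[0, 0, -5, 0, 0, 0], [0, 0, -15, 0, 0, 0], [0, 0, -20, 0, 0, 0], [0, 0, -20, 0, 0, 0], [0, 0, -10, 0, 0, 0], [0, 0, 0, 0, 0, 0], [0, 0, 0, 0, 0, 0]])

```text
clock: 12.13
tcp_pos: [561.6, -176.2, 103.5]
eef_rot: [[0.317, 0.948, 0.002], [0.948, -0.317, -0.001], [-0.001, 0.002, -1.0]]
force: [-0.3, -0.4, 0.4]
width: 50.0
gripper_force: 0.0
```

Run:
```python
from hold import *
o=robot.get_obs();print(o['clock'],o['tcp_pos'],o['eef_rot'],o['force'])
J,im=holes('laid')
T,_=None,None
# board pose: discs + holes (post heads show in the holes); use discs and green outline
c,s=np.cos(-.323),np.sin(-.323)
hsv=cv2.cvtColor(im,cv2.COLOR_BGR2HSV)
X=np.c_[562.2-s*np.array([49,-49]),-173.5+c*np.array([49,-49]),[56,56]]
pr=proj(J,X);print('pred discs',pr.round(1))
m=cv2.inRange(hsv,(0,0,185),(179,60,255))
for u,v in pr:
    x,y=int(u),int(v);w=m[y-22:y+23,x-22:x+23];n,l,st,ce=cv2.connectedComponentsWithStats(w)
    print([(np.round(ce[i]+[x-22,y-22],1).tolist(),st[i,2:].tolist()) for i in range(1,n) if st[i,4]>60])
g=cv2.inRange(hsv,(40,70,25),(88,255,255));g[:60]=0;g[330:]=0;g[:,:200]=0;g[:,440:]=0
g=cv2.morphologyEx(g,cv2.MORPH_CLOSE,np.ones((9,9)));ct=max(cv2.findContours(g,0,2)[0],key=cv2.contourArea)
for z in (54,56,58):
    p=np.array([plane('wrist',q,z,J)[:2] for q in ct[:,0].astype(float)],np.float32);print(z,cv2.minAreaRect(p))
```

```text
12.1333 [ 561.61605321 -176.18459694  103.47156916] [[ 3.17415356e-01  9.48284967e-01  1.76455484e-03]
 [ 9.48286421e-01 -3.17413574e-01 -1.21955712e-03]
 [-5.96394024e-04  2.06040955e-03 -9.99997700e-01]] [-0.25370671 -0.36396444  0.36924224]
pred discs [[322.  145.1]
 [322.  265.4]]
[([321.1, 144.8], [23, 22, 377])]
[([318.9, 257.8], [30, 32, 575]), ([340.2, 256.3], [9, 15, 94]), ([322.0, 284.0], [45, 7, 312])]
54 ((561.5242919921875, -173.58889770507812), (130.2791748046875, 100.04914855957031), 71.49392700195312)
56 ((561.760009765625, -172.8841552734375), (129.10391235351562, 99.14654541015625), 71.49394989013672)
58 ((561.9959106445312, -172.17947387695312), (127.92859649658203, 98.2439956665039), 71.49391174316406)
```

The board lies level on the barbs (top plane z≈54, centre (561.6,-173.6), yaw matching the tray). Next I shut the fingers and go over press_a.

Emit:
jog_arm(moves=[[17, -0.2, 0, 0.001, 0, 0], [17, -0.2, 0, 0.001, 0, 0], [17.6, -0.2, 0, 0, 0, 0], [0, 0, 20, 0, 0, 0], [0, 0, 20, 0, 0, 0], [0, 0, 15, 0, 0, 0], [0, 0, 8, 0, 0, 0], [0, 0, 4, 0, 0, 0], [0, 0, 0, 0, 0, 0], [0, 0, 0, 0, 0, 0]], fingers=0)

```text
clock: 13.02
tcp_pos: [577.2, -127.1, 36.0]
eef_rot: [[0.318, 0.948, -0.001], [0.948, -0.318, -0.0], [-0.0, -0.001, -1.0]]
force: [0.1, -0.2, 0.9]
width: -0.1
gripper_force: 0.0
```

Run:
```python
from hold import *
J,im=holes('pa');o=robot.get_obs();print(o['tcp_pos'],o['eef_rot'],o['force'],o['width'])
# tool-tip vs disc: project expected disc
print('target offs in tool', np.array(o['eef_rot']).T@(np.array([577.2,-126.9,0])-np.r_[o['tcp_pos'][:2],0]))
```

```text
[ 577.76031568 -127.3320855    36.72381776] [[ 3.17609892e-01  9.48221462e-01  1.25274815e-04]
 [ 9.48221337e-01 -3.17609775e-01 -5.71397974e-04]
 [-5.02023317e-04  3.00269901e-04 -9.99999829e-01]] [-0.15979422  0.21734687  0.1385595 ] -0.11554327508811692
target offs in tool [ 2.31750892e-01 -6.68537935e-01 -3.17086225e-04]
```

Emit:
jog_arm(moves=[[0, -0.3, 2, 0, 0, 0], [0, -0.2, 2, 0, 0, 0], [0, 0, 1, 0, 0, 0], [0, 0, 0, 0, 0, 0]])

```text
clock: 13.4
tcp_pos: [576.5, -126.8, 31.0]
eef_rot: [[0.317, 0.948, -0.001], [0.948, -0.317, -0.0], [-0.0, -0.001, -1.0]]
force: [0.5, -0.8, 0.0]
width: -0.2
gripper_force: 0.0
```

Emit:
jog_arm(moves=[[0, 0, 1, 0, 0, 0], [0, 0, 1, 0, 0, 0], [0, 0, 0, 0, 0, 0]])

```text
clock: 13.65
tcp_pos: [576.4, -126.7, 28.8]
eef_rot: [[0.317, 0.948, -0.002], [0.948, -0.317, 0.0], [-0.0, -0.001, -1.0]]
force: [-0.5, 0.2, -0.4]
width: 0.1
gripper_force: 0.0
```

Emit:
jog_arm(moves=[[0, 0, 1, 0, 0, 0], [0, 0, 1, 0, 0, 0], [0, 0, 0, 0, 0, 0]])

```text
clock: 13.9
tcp_pos: [576.4, -126.7, 26.7]
eef_rot: [[0.317, 0.948, -0.002], [0.948, -0.317, 0.0], [-0.0, -0.002, -1.0]]
force: [-0.7, -0.5, -0.4]
width: -0.0
gripper_force: 0.0
```

Emit:
jog_arm(moves=[[0, 0, 1, 0, 0, 0], [0, 0, 1, 0, 0, 0], [0, 0, 0, 0, 0, 0]])

```text
clock: 14.15
tcp_pos: [576.8, -126.9, 25.5]
eef_rot: [[0.317, 0.948, -0.001], [0.948, -0.317, -0.0], [-0.001, -0.001, -1.0]]
force: [-1.1, 0.3, 3.9]
width: -0.4
gripper_force: 1.9
```

Emit:
jog_arm(moves=[[0, 0, 1, 0, 0, 0], [0, 0, 0, 0, 0, 0]])

```text
clock: 14.32
tcp_pos: [576.8, -126.9, 24.5]
eef_rot: [[0.317, 0.948, -0.001], [0.948, -0.317, -0.0], [-0.001, -0.001, -1.0]]
force: [-1.5, -0.1, 3.5]
width: -0.1
gripper_force: 2.4
```

Emit:
jog_arm(moves=[[0, 0, 1, 0, 0, 0], [0, 0, 0, 0, 0, 0]])

```text
clock: 14.48
tcp_pos: [576.9, -126.9, 23.5]
eef_rot: [[0.317, 0.948, -0.001], [0.948, -0.317, -0.0], [-0.001, -0.0, -1.0]]
force: [-1.2, 0.4, 4.9]
width: 0.2
gripper_force: 2.4
```

Emit:
jog_arm(moves=[[0, 0, 1, 0, 0, 0], [0, 0, 0, 0, 0, 0]])

```text
clock: 14.65
tcp_pos: [576.9, -126.9, 22.5]
eef_rot: [[0.317, 0.948, -0.0], [0.948, -0.317, -0.0], [-0.0, -0.0, -1.0]]
force: [-1.2, 1.9, 4.8]
width: 0.0
gripper_force: 2.4
```

Emit:
jog_arm(moves=[[0, 0, 1, 0, 0, 0], [0, 0, 0, 0, 0, 0]])

```text
clock: 14.82
tcp_pos: [576.9, -126.9, 21.5]
eef_rot: [[0.317, 0.948, -0.001], [0.948, -0.317, -0.0], [-0.0, -0.0, -1.0]]
force: [-0.6, 0.8, 4.4]
width: -0.1
gripper_force: 2.4
```

Emit:
jog_arm(moves=[[0, 0, 1, 0, 0, 0], [0, 0, 0, 0, 0, 0]])

```text
clock: 14.98
tcp_pos: [576.9, -126.9, 20.5]
eef_rot: [[0.317, 0.948, -0.0], [0.948, -0.317, -0.0], [-0.0, -0.0, -1.0]]
force: [-1.3, 0.6, 5.0]
width: -0.2
gripper_force: 2.4
```

Steady at about 4.5 N, so the tray is sinking. I'll carry on down.

Emit:
jog_arm(moves=[[0, 0, 1, 0, 0, 0], [0, 0, 0, 0, 0, 0]])

```text
clock: 15.15
tcp_pos: [576.9, -126.9, 19.4]
eef_rot: [[0.317, 0.948, -0.001], [0.948, -0.317, -0.0], [-0.0, -0.0, -1.0]]
force: [-0.9, 1.1, 4.9]
width: -0.0
gripper_force: 2.4
```

Emit:
jog_arm(moves=[[0, 0, 1, 0, 0, 0], [0, 0, 0, 0, 0, 0]])

```text
clock: 15.32
tcp_pos: [576.9, -126.9, 18.4]
eef_rot: [[0.317, 0.948, -0.001], [0.948, -0.317, -0.0], [-0.0, -0.0, -1.0]]
force: [-0.5, 0.1, 4.7]
width: -0.0
gripper_force: 2.4
```

Emit:
jog_arm(moves=[[0, 0, 1, 0, 0, 0], [0, 0, 0, 0, 0, 0]])

```text
clock: 15.48
tcp_pos: [576.9, -126.9, 17.3]
eef_rot: [[0.317, 0.948, -0.001], [0.948, -0.317, -0.0], [-0.0, -0.0, -1.0]]
force: [-1.1, 0.8, 4.8]
width: -0.1
gripper_force: 2.4
```

Emit:
jog_arm(moves=[[0, 0, 1, 0, 0, 0], [0, 0, 0, 0, 0, 0]])

```text
clock: 15.65
tcp_pos: [576.9, -126.9, 16.3]
eef_rot: [[0.317, 0.948, -0.0], [0.948, -0.317, -0.0], [-0.0, -0.0, -1.0]]
force: [-0.8, 0.3, 5.0]
width: -0.1
gripper_force: 2.4
```

Emit:
jog_arm(moves=[[0, 0, 1, 0, 0, 0], [0, 0, 0, 0, 0, 0]])

```text
clock: 15.82
tcp_pos: [576.9, -126.9, 15.3]
eef_rot: [[0.317, 0.948, -0.001], [0.948, -0.317, -0.0], [-0.0, -0.0, -1.0]]
force: [-1.6, 0.5, 4.0]
width: 0.3
gripper_force: 2.4
```

Emit:
jog_arm(moves=[[0, 0, 1, 0, 0, 0], [0, 0, 0, 0, 0, 0]])

```text
clock: 15.98
tcp_pos: [577.0, -126.9, 14.4]
eef_rot: [[0.317, 0.948, -0.0], [0.948, -0.317, -0.0], [-0.0, -0.0, -1.0]]
force: [-0.8, 0.7, 5.0]
width: 0.0
gripper_force: 2.5
```

Emit:
jog_arm(moves=[[0, 0, 1, 0, 0, 0], [0, 0, 0, 0, 0, 0]])

```text
clock: 16.15
tcp_pos: [577.2, -127.0, 13.9]
eef_rot: [[0.317, 0.948, -0.0], [0.948, -0.317, -0.0], [-0.0, 0.0, -1.0]]
force: [-1.1, 1.3, 7.9]
width: -0.1
gripper_force: 3.6
```

Emit:
jog_arm(moves=[[0, 0, 1, 0, 0, 0], [0, 0, 0, 0, 0, 0]])

```text
clock: 16.32
tcp_pos: [577.5, -127.0, 13.3]
eef_rot: [[0.317, 0.948, 0.0], [0.948, -0.317, -0.001], [-0.0, 0.001, -1.0]]
force: [-1.5, 0.9, 6.6]
width: -0.3
gripper_force: 3.7
```

Tray bearing now, and the barbs are taking the load. Continuing gently.

Emit:
jog_arm(moves=[[0, 0, 1, 0, 0, 0], [0, 0, 0, 0, 0, 0]])

```text
clock: 16.48
tcp_pos: [577.0, -127.0, 11.3]
eef_rot: [[0.317, 0.948, -0.0], [0.948, -0.317, -0.001], [-0.001, 0.0, -1.0]]
force: [0.4, -0.2, 0.7]
width: 0.5
gripper_force: 0.1
```

Emit:
jog_arm(moves=[[0, 0, 1, 0, 0, 0], [0, 0, 0, 0, 0, 0]])

```text
clock: 16.65
tcp_pos: [576.5, -126.9, 9.6]
eef_rot: [[0.317, 0.948, -0.001], [0.948, -0.317, -0.0], [-0.001, -0.001, -1.0]]
force: [0.4, -0.1, -0.3]
width: 0.4
gripper_force: 0.1
```

Emit:
jog_arm(moves=[[0, 0, 1, 0, 0, 0], [0, 0, 0, 0, 0, 0]])

```text
clock: 16.82
tcp_pos: [576.6, -126.9, 9.3]
eef_rot: [[0.317, 0.948, -0.001], [0.948, -0.317, -0.0], [-0.001, -0.001, -1.0]]
force: [-0.7, 1.0, 5.6]
width: -0.2
gripper_force: 2.6
```

Emit:
jog_arm(moves=[[0, 0, 0.7, 0, 0, 0], [0, 0, 0, 0, 0, 0]])

```text
clock: 16.98
tcp_pos: [576.6, -126.9, 9.2]
eef_rot: [[0.317, 0.948, -0.002], [0.948, -0.317, -0.0], [-0.001, -0.001, -1.0]]
force: [-2.2, 1.1, 7.7]
width: -0.2
gripper_force: 4.2
```

Emit:
jog_arm(moves=[[0, 0, 0.7, 0, 0, 0], [0, 0, 0, 0, 0, 0]])

```text
clock: 17.15
tcp_pos: [576.6, -126.9, 9.1]
eef_rot: [[0.317, 0.948, -0.002], [0.948, -0.317, -0.0], [-0.001, -0.001, -1.0]]
force: [-4.0, 0.8, 11.8]
width: -0.1
gripper_force: 5.9
```

Emit:
jog_arm(moves=[[0, 0, 0.7, 0, 0, 0], [0, 0, 0, 0, 0, 0]])

```text
clock: 17.32
tcp_pos: [576.7, -126.9, 9.0]
eef_rot: [[0.317, 0.948, -0.002], [0.948, -0.317, -0.0], [-0.001, -0.001, -1.0]]
force: [-5.9, 1.0, 14.7]
width: -0.3
gripper_force: 7.6
```

Emit:
jog_arm(moves=[[0, 0.4, 0.7, 0, 0, 0], [0, 0, 0, 0, 0, 0]])

```text
clock: 17.48
tcp_pos: [576.7, -127.0, 9.0]
eef_rot: [[0.317, 0.948, -0.003], [0.948, -0.317, -0.0], [-0.001, -0.002, -1.0]]
force: [-7.8, 1.7, 18.9]
width: 0.4
gripper_force: 9.7
```

Emit:
jog_arm(moves=[[0, 0, 0.5, 0, 0, 0], [0, 0, 0, 0, 0, 0]])

```text
clock: 17.65
tcp_pos: [576.8, -126.9, 8.9]
eef_rot: [[0.317, 0.948, -0.003], [0.948, -0.317, -0.0], [-0.001, -0.002, -1.0]]
force: [-8.9, 3.3, 21.5]
width: -0.1
gripper_force: 10.9
```

Run:
```python
from hold import *
o=robot.get_obs();print(o['tcp_pos'],o['force'],o['ft_torque'])
```

```text
[ 576.75826531 -126.94603399    8.91576412] [-8.91463494  3.29812825 21.46969381] [ 0.30187822  1.54778484 -0.01867515]
```

Hard stop: no movement at 21 N, after the snap at z≈11. Now I raise, pass over the heat sink, and look before press_b.

Emit:
jog_arm(moves=[[0, 0, -5, 0, 0, 0], [0, 0, -20, 0, 0, 0], [0, 0, -30, 0, 0, 0], [0, 0, -35, 0, 0, 0], [0, 0, -10, 0, 0, 0], [-20, 0, 0, 0, 0, 0], [-30, 0, 0, 0, 0, 0], [-30, 0, 0, 0, 0, 0], [-20, 0, 0, 0, 0, 0], [0, 0, 0, 0, 0, 0], [0, 0, 0, 0, 0, 0]])

```text
clock: 18.57
tcp_pos: [544.5, -222.3, 104.7]
eef_rot: [[0.32, 0.948, -0.002], [0.948, -0.32, 0.001], [0.0, -0.003, -1.0]]
force: [0.9, -0.4, -0.1]
width: 0.1
gripper_force: 0.0
```

Run:
```python
from hold import *
o=robot.get_obs();print(o['clock'],o['tcp_pos'],o['force'])
x=np.array([561.55,-173.6])+(-51-1.8)*np.array([.3174,.9483]);print(x)
plan([*x,o['tcp_pos'][2]],-.323,1)
J,im=holes('seatA')
hsv=cv2.cvtColor(im,cv2.COLOR_BGR2HSV)
g=cv2.inRange(hsv,(40,70,25),(88,255,255));g=cv2.morphologyEx(g,cv2.MORPH_CLOSE,np.ones((11,11)))
cs=sorted(cv2.findContours(g,0,2)[0],key=cv2.contourArea)[-3:]
for ct in cs:
    print(cv2.boundingRect(ct),cv2.approxPolyDP(ct,12,True)[:,0].tolist())
    p=np.array([plane('wrist',q,38,J)[:2] for q in ct[:,0].astype(float)],np.float32);print(cv2.minAreaRect(p))
```

```text
18.5667 [ 544.49879884 -222.30718723  104.71788686] [ 0.86119295 -0.40592913 -0.05306459]
[ 544.79128 -223.67024]
1 [-1.2, 0.7, 0.0, -0.003, 0.0, -0.002]
(68, 249, 3, 5) [[68, 249]]
((246.21205139160156, -183.39706420898438), (7.961263179779053, 3.4685192108154297), 46.54898452758789)
(46, 126, 143, 175) [[108, 126], [78, 166], [93, 176], [77, 168], [46, 222], [57, 236], [90, 200], [114, 206], [125, 231], [102, 266], [76, 261], [110, 300], [133, 262], [188, 228]]
((324.9289245605469, -172.44924926757812), (165.4116668701172, 125.95528411865234), 17.808780670166016)
(260, 59, 130, 163) [[260, 61], [265, 221], [383, 221], [388, 61]]
((561.993896484375, -174.74798583984375), (131.0660400390625, 101.64861297607422), 71.2928695678711)
```

Emit:
jog_arm(moves=[[-1.2, 0.7, 10, -0.003, 0, -0.002], [0, 0, 20, 0, 0, 0], [0, 0, 22, 0, 0, 0], [0, 0, 15, 0, 0, 0], [0, 0, 8, 0, 0, 0], [0, 0, 4, 0, 0, 0], [0, 0, 0, 0, 0, 0], [0, 0, 0, 0, 0, 0]])

```text
clock: 19.28
tcp_pos: [546.4, -223.0, 27.2]
eef_rot: [[0.315, 0.949, 0.003], [0.949, -0.315, -0.001], [-0.001, 0.003, -1.0]]
force: [0.6, 0.2, 0.6]
width: -0.0
gripper_force: 0.0
```

Emit:
jog_arm(moves=[[0, 0, 2, 0, 0, 0], [0, 0, 1.5, 0, 0, 0], [0, 0, 1.5, 0, 0, 0], [0, 0, 0, 0, 0, 0]])

```text
clock: 19.62
tcp_pos: [545.8, -223.3, 21.9]
eef_rot: [[0.316, 0.949, 0.002], [0.949, -0.316, -0.001], [-0.001, 0.002, -1.0]]
force: [-1.0, 0.0, 0.2]
width: -0.2
gripper_force: 0.0
```

Emit:
jog_arm(moves=[[0, 0, 1, 0, 0, 0], [0, 0, 1, 0, 0, 0], [0, 0, 0, 0, 0, 0]])

```text
clock: 19.87
tcp_pos: [545.5, -223.2, 19.6]
eef_rot: [[0.316, 0.949, 0.001], [0.949, -0.316, -0.001], [-0.0, 0.002, -1.0]]
force: [-0.4, -0.3, 0.2]
width: -0.0
gripper_force: 0.0
```

Emit:
jog_arm(moves=[[0, 0, 1, 0, 0, 0], [0, 0, 1, 0, 0, 0], [0, 0, 0, 0, 0, 0]])

```text
clock: 20.12
tcp_pos: [545.5, -223.1, 17.5]
eef_rot: [[0.316, 0.949, 0.001], [0.949, -0.316, -0.001], [-0.0, 0.001, -1.0]]
force: [0.4, 0.7, -0.5]
width: 0.2
gripper_force: 0.0
```

Emit:
jog_arm(moves=[[0, 0, 1, 0, 0, 0], [0, 0, 1, 0, 0, 0], [0, 0, 0, 0, 0, 0]])

```text
clock: 20.37
tcp_pos: [545.7, -223.2, 15.6]
eef_rot: [[0.316, 0.949, 0.002], [0.949, -0.316, -0.001], [-0.001, 0.002, -1.0]]
force: [0.2, 0.2, -0.7]
width: -0.1
gripper_force: 0.0
```

Emit:
jog_arm(moves=[[0, 0, 1, 0, 0, 0], [0, 0, 0, 0, 0, 0]])

```text
clock: 20.53
tcp_pos: [545.9, -223.3, 15.1]
eef_rot: [[0.316, 0.949, 0.002], [0.949, -0.316, -0.001], [-0.001, 0.002, -1.0]]
force: [-1.0, 0.9, 3.1]
width: 0.1
gripper_force: 1.1
```

Emit:
jog_arm(moves=[[0, 0, 1, 0, 0, 0], [0, 0, 0, 0, 0, 0]])

```text
clock: 20.7
tcp_pos: [546.1, -223.4, 14.4]
eef_rot: [[0.315, 0.949, 0.002], [0.949, -0.315, -0.002], [-0.001, 0.003, -1.0]]
force: [-1.5, 1.1, 4.7]
width: 0.1
gripper_force: 2.2
```

Contact at z≈15.5, as expected for an end still hanging on its barbs. I'll keep pressing.

Emit:
jog_arm(moves=[[0, 0, 1, 0, 0, 0], [0, 0, 0, 0, 0, 0]])

```text
clock: 20.87
tcp_pos: [546.4, -223.6, 13.9]
eef_rot: [[0.315, 0.949, 0.003], [0.949, -0.315, -0.002], [-0.001, 0.003, -1.0]]
force: [-2.0, 1.3, 6.7]
width: -0.3
gripper_force: 3.1
```

Emit:
jog_arm(moves=[[0, 0, 1, 0, 0, 0], [0, 0, 0, 0, 0, 0]])

```text
clock: 21.03
tcp_pos: [546.5, -223.7, 12.6]
eef_rot: [[0.315, 0.949, 0.003], [0.949, -0.315, -0.002], [-0.001, 0.004, -1.0]]
force: [-0.9, -0.1, -0.5]
width: -0.2
gripper_force: 0.0
```

Emit:
jog_arm(moves=[[0, 0, 1, 0, 0, 0], [0, 0, 0, 0, 0, 0]])

```text
clock: 21.2
tcp_pos: [546.2, -223.6, 11.0]
eef_rot: [[0.315, 0.949, 0.003], [0.949, -0.315, -0.002], [-0.001, 0.003, -1.0]]
force: [0.9, -0.5, 3.7]
width: -0.3
gripper_force: 1.6
```

Emit:
jog_arm(moves=[[0, 0, 1, 0, 0, 0], [0, 0, 0, 0, 0, 0]])

```text
clock: 21.37
tcp_pos: [545.5, -223.1, 9.3]
eef_rot: [[0.316, 0.949, 0.001], [0.949, -0.316, -0.001], [-0.0, 0.001, -1.0]]
force: [-0.9, 0.1, -0.4]
width: 0.0
gripper_force: 0.0
```

Emit:
jog_arm(moves=[[0, 0, 1, 0, 0, 0], [0, 0, 0, 0, 0, 0]])

```text
clock: 21.53
tcp_pos: [545.3, -222.9, 8.5]
eef_rot: [[0.315, 0.949, 0.001], [0.949, -0.315, -0.0], [-0.0, 0.001, -1.0]]
force: [-1.1, 0.5, 3.6]
width: 0.4
gripper_force: 2.0
```

Emit:
jog_arm(moves=[[0, 0, 1, 0, 0, 0], [0, 0, 0, 0, 0, 0]])

```text
clock: 21.7
tcp_pos: [545.3, -222.9, 8.5]
eef_rot: [[0.315, 0.949, 0.0], [0.949, -0.315, -0.0], [-0.0, 0.0, -1.0]]
force: [-3.4, 2.2, 8.0]
width: -0.2
gripper_force: 4.6
```

Emit:
jog_arm(moves=[[0, 0, 1, 0, 0, 0], [0, 0, 0, 0, 0, 0]])

```text
clock: 21.87
tcp_pos: [545.4, -222.9, 8.4]
eef_rot: [[0.315, 0.949, 0.0], [0.949, -0.315, -0.0], [-0.0, 0.0, -1.0]]
force: [-5.5, 3.5, 14.3]
width: 0.0
gripper_force: 7.2
```

Emit:
jog_arm(moves=[[0, 0, 0.7, 0, 0, 0], [0, 0, 0, 0, 0, 0]])

```text
clock: 22.03
tcp_pos: [545.4, -222.9, 8.3]
eef_rot: [[0.315, 0.949, 0.0], [0.949, -0.315, -0.0], [-0.0, 0.0, -1.0]]
force: [-7.0, 3.1, 17.5]
width: 0.1
gripper_force: 9.0
```

Hard stop at z=8.4. A little more push, then back to press_a to confirm it.

Emit:
jog_arm(moves=[[0, 0, 0.6, 0, 0, 0], [0, 0, 0, 0, 0, 0]])

```text
clock: 22.2
tcp_pos: [545.4, -222.9, 8.3]
eef_rot: [[0.315, 0.949, 0.0], [0.949, -0.315, -0.0], [-0.0, 0.0, -1.0]]
force: [-7.7, 4.4, 20.6]
width: -0.4
gripper_force: 10.5
```

Emit:
jog_arm(moves=[[0, 0, -5, 0, 0, 0], [0, 0, -20, 0, 0, 0], [0, 0, -30, 0, 0, 0], [0, 0, -35, 0, 0, 0], [0, 0, -10, 0, 0, 0], [20, 0, 0, 0, 0, 0], [30, 0, 0, 0, 0, 0], [30, 0, 0, 0, 0, 0], [22, 0, 0, 0, 0, 0], [0, 0, 0, 0, 0, 0], [0, 0, 0, 0, 0, 0]])

```text
clock: 23.12
tcp_pos: [577.3, -125.1, 104.3]
eef_rot: [[0.313, 0.95, 0.0], [0.95, -0.313, -0.001], [-0.001, 0.0, -1.0]]
force: [-0.5, -0.7, -0.3]
width: -0.3
gripper_force: 0.0
```

Run:
```python
from hold import *
o=robot.get_obs();print(o['clock'],o['tcp_pos'],o['force'])
plan([577.2,-127,o['tcp_pos'][2]],-.323,1)
```

```text
23.1167 [ 577.32627008 -125.10617301  104.30439581] [-0.45321097 -0.73844232 -0.33784678]
1 [-1.8, 0.5, 0.0, 0.0, 0.001, 0.005]
```

Emit:
jog_arm(moves=[[-1.8, 0.5, 10, 0, 0.001, 0.005], [0, 0, 25, 0, 0, 0], [0, 0, 25, 0, 0, 0], [0, 0, 15, 0, 0, 0], [0, 0, 8, 0, 0, 0], [0, 0, 4, 0, 0, 0], [0, 0, 2, 0, 0, 0], [0, 0, 1, 0, 0, 0], [0, 0, 1, 0, 0, 0], [0, 0, 0, 0, 0, 0]])

```text
clock: 23.95
tcp_pos: [578.7, -128.6, 15.4]
eef_rot: [[0.32, 0.947, 0.004], [0.947, -0.32, -0.001], [0.0, 0.004, -1.0]]
force: [-0.3, 0.3, 0.2]
width: -0.4
gripper_force: 0.0
```

Emit:
jog_arm(moves=[[0, 0, 1, 0, 0, 0], [0, 0, 1, 0, 0, 0], [0, 0, 0, 0, 0, 0]])

```text
clock: 24.2
tcp_pos: [578.0, -128.2, 12.6]
eef_rot: [[0.32, 0.947, 0.002], [0.947, -0.32, -0.0], [0.0, 0.002, -1.0]]
force: [-0.5, 0.8, -0.6]
width: 0.1
gripper_force: 0.0
```

Emit:
jog_arm(moves=[[0, 0, 1, 0, 0, 0], [0, 0, 1, 0, 0, 0], [0, 0, 0, 0, 0, 0]])

```text
clock: 24.45
tcp_pos: [577.6, -128.1, 10.1]
eef_rot: [[0.32, 0.947, 0.002], [0.947, -0.32, 0.0], [0.001, 0.001, -1.0]]
force: [0.5, 0.5, 0.3]
width: 0.1
gripper_force: 0.0
```

Emit:
jog_arm(moves=[[0, 0, 1, 0, 0, 0], [0, 0, 1, 0, 0, 0], [0, 0, 0, 0, 0, 0]])

```text
clock: 24.7
tcp_pos: [577.9, -128.2, 8.5]
eef_rot: [[0.32, 0.947, 0.002], [0.947, -0.32, -0.0], [0.001, 0.002, -1.0]]
force: [0.2, 0.5, 2.7]
width: 0.2
gripper_force: 0.9
```

Emit:
jog_arm(moves=[[0, 0, 1, 0, 0, 0], [0, 0, 0, 0, 0, 0]])

```text
clock: 24.87
tcp_pos: [578.0, -128.2, 8.5]
eef_rot: [[0.32, 0.947, 0.002], [0.947, -0.32, -0.0], [0.0, 0.002, -1.0]]
force: [-2.7, 1.3, 7.1]
width: -0.0
gripper_force: 3.5
```

Emit:
jog_arm(moves=[[0, 0, 1, 0, 0, 0], [0, 0, 0, 0, 0, 0]])

```text
clock: 25.03
tcp_pos: [578.0, -128.3, 8.4]
eef_rot: [[0.32, 0.947, 0.002], [0.947, -0.32, -0.0], [0.0, 0.002, -1.0]]
force: [-4.8, 1.6, 12.7]
width: 0.2
gripper_force: 6.1
```

Emit:
jog_arm(moves=[[0, 0, 0.8, 0, 0, 0], [0, 0, 0, 0, 0, 0]])

```text
clock: 25.2
tcp_pos: [578.0, -128.3, 8.4]
eef_rot: [[0.32, 0.947, 0.002], [0.947, -0.32, -0.0], [0.0, 0.002, -1.0]]
force: [-7.1, 1.2, 16.9]
width: 0.0
gripper_force: 8.2
```

Both ends now stop hard at the same height (8.4). I'll retreat, check once, and hand in.

Emit:
jog_arm(moves=[[0, 0, -5, 0, 0, 0], [0, 0, -20, 0, 0, 0], [0, 0, -35, 0, 0, 0], [0, 0, -40, 0, 0, 0], [0, 0, -30, 0, 0, 0], [-20, 0, -15, 0, 0, 0], [-20, 0, -5, 0, 0, 0], [-10, 0, 0, 0, 0, 0], [0, 0, 0, 0, 0, 0], [0, 0, 0, 0, 0, 0]])

```text
clock: 26.03
tcp_pos: [560.6, -175.2, 154.2]
eef_rot: [[0.322, 0.947, 0.0], [0.947, -0.322, 0.002], [0.002, -0.001, -1.0]]
force: [-0.7, 0.1, 0.8]
width: 0.2
gripper_force: 0.0
```

Run:
```python
from hold import *
J,im=holes('end')
o=robot.get_obs();print(o['clock'],o['tcp_pos'],o['force'])
hsv=cv2.cvtColor(im,cv2.COLOR_BGR2HSV)
g=cv2.inRange(hsv,(40,70,25),(88,255,255));g[:,:210]=0;g[:,430:]=0;g=cv2.morphologyEx(g,cv2.MORPH_CLOSE,np.ones((11,11)))
ct=max(cv2.findContours(g,0,2)[0],key=cv2.contourArea);q=cv2.approxPolyDP(ct,10,True)[:,0].astype(float);print(q.tolist())
if len(q)==4:
    C=np.array([[50,65],[-50,65],[-50,-65],[50,-65]],float)
    cen=q.mean(0);key=lambda p:(p[1]>cen[1],p[0]>cen[0]);d={tuple(map(bool,key(p))):p for p in q}
    Q=np.array([d[(False,True)],d[(False,False)],d[(True,False)],d[(True,True)]])
    def res(v):
        c,s=np.cos(v[2]),np.sin(v[2]);X=np.c_[v[0]+c*C[:,0]-s*C[:,1],v[1]+s*C[:,0]+c*C[:,1],v[3]+v[4]*C[:,1]+v[5]*C[:,0]];return (proj(J,X)-Q).ravel()
    r=least_squares(res,[562,-174,-.323,36,0,0]);print(r.x.round(3),r.fun.round(1))
```

```text
26.0833 [ 560.6256125  -174.65326403  153.86113186] [0.54862303 0.45854788 0.11956952]
[[271.0, 121.0], [277.0, 244.0], [370.0, 244.0], [376.0, 121.0]]
[ 5.61550e+02 -1.75841e+02 -3.26000e-01  3.09020e+01  1.30000e-02
  4.00000e-03] [ 0.  -0.  -0.  -0.   0.1  0.  -0.1  0. ]
```

```bash
python3 -c "
from station import robot
print(robot.finish_job())"
```

```text
the job is handed in; nothing more can be done
None
```

I set the green board on the tray's four standoffs, yellow end to the yellow mark, pressed both ends to a hard stop at the same height (peak 21.5 N seen), released it and handed in at about 26 s. The clicks are judged from the force drops and hard stops; I could not see the barbs over the board.

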